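Weigh a sample cell on the beam balance and sort it heavy or light

ROBOT

A 7-joint arm with a two-finger parallel gripper is mounted at the origin on the work surface. World frame = base frame: x ahead of the robot, y to its left, z up, the work surface at z = 0. Lengths are in m, angles in rad, forces in N, time in s.
With the tool pointing down it reaches from about 0.425 to 0.925 m from the base axis. Payload 6.8 kg.
Tool frame: the origin (TCP) lies at the very end of the fingers, on their centre line; the grasp point (between the pads) lies r.grip_depth behind it (r.grip_depth is the distance from the TCP to the grasp point, in m); z points along the fingers, x is the direction in which the jaws open and shut, and the axes are right-handed (so a half turn about z gives the same grasp; the last joint's range is limited). The gripper opens to 85 mm and grips with 20 to 120 N. Pads are 22 mm wide; open, the fingers measure 114 mm over their backs; the gripper's body (76 mm by 85 mm) begins 54 mm behind the grasp point. The pads swing forward as they close: fully open they stand 13 mm farther back than shut.
Start: joints at [-1.242, 0.477, 0.022, 1.555, -0.011, 1.109, -0.083], TCP at [0.286, 0.612, 0.231] pointing down, gripper open.
Joint ranges: [-2.96, 2.96], [-0.34, 2.1], [-1.41, 1.46], [0.24, 2.44], [-1.37, 4.51], [0.17, 1.92], [-2.96, 2.96]. Speed limits (rad/s): [2.39, 2.39, 3.14, 3.14, 3.14, 3.14, 3.14].

INTERFACE

Orientations are given as a rotation vector (axis times angle).
In Python, from bench import readout, grab_frame, workorder, r gives the robot as it stands.
- The arm moves only by the shell command python3 -m handwheel 'ROWS' [FORCE]. ROWS is text: rows parted by semicolons, each of 7 numbers parted by spaces: the shift along the tool's x, y, z in mm, then the turn, a rotation vector about the tool's x, y, z in degrees, then the finger opening in mm, from 0 to 85.4. A call has 1 to 12 rows; each row is the pose to reach, as a shift and turn from the pose commanded when the call began, along the tool's axes at that moment; what a row does not reach only later rows make up. A row lasts 1/8 s, in which the tool goes at most 62.5 mm and 10.7 degrees, less where a joint would pass 70% of its speed; a pose out of reach is approached as far as the arm can. A call with a gripper value outside its range is refused whole. The fingers move at their own pace and stop on an object; FORCE is the grip in N (left out, the last holds). Time passes only in rows, so rows that repeat a pose let the fingers close. It gives the time, the measured TCP pose, the force and the opening at its end, in the units of the state.
- readout.get_obs(): the state, without advancing time (a new reading comes with each control period).
- grab_frame(name): name is "scene" or "side" or "wrist"; returns a dict with "pixels" (400x640x3 uint8, red, green, blue), "fx", "fy", "cx", "cy" (pixels), "rvec" (rotation vector, rad) and "tvec" (3), from world to camera coordinates, as OpenCV has them. Camera axes: x right, y down, z forward; pixel columns grow to the right and rows downward; lengths in m; the calibration is good to about 2 mm. A picture is of the moment at which its call begins. There is no depth.
- workorder.hand_in(): hands the job in, once; it reports no verdict.
The state is a dict: "clock": time; "joints": joint angles; "qvel": joint speeds; "tau": joint torques, N m; "tcp_pos": TCP position; "orientation": TCP orientation; "contact_force": force on the tool from outside, world axes, zero at the start; "moment": the same for the moment, N m; "grip_width": finger opening in m.
Only numpy, scipy, OpenCV 4.12 (cv2) and the standard library are available. Lean on these libraries where they do the work, as an engineer would, in place of code of your own. Each camera call takes 0.05 s, during which the arm holds its last target.

TASK

Stand the brass-capped steel sample cell in the ring of the balance pan and let go, so that the beam shows whether it is heavy (pan sinks below level) or light (pan stays above level). While the cell stands there, and only then, slide the rack's gate all the way to its stop so that it uncovers the orange well for a heavy cell or the blue well for a light one, never the wrong well; then move the cell into the uncovered well and press it down gently until it is fully home, its stiff plunger pushed to the bottom, and let go. Never drop the cell, never press hard on the balance or the rack, and leave everything else on the bench as it is.

Things in the scene. Friction and masses are not known exactly. Their poses are not given: they have to be found in the camera images.
- cell: the sample cell: upright steel cylinder with a brass cap band, 38 mm diameter, 100 mm tall, foot bevelled 3 mm over the lowest 4 mm; weighs 0.17 to 0.36 kg, unknown. Origin: centre of its underside; z is its axis, up. It starts standing on the bench.
- balance: the white base of the beam balance, 110 x 170 mm, fixed to the bench (position and turn vary; it may stand left or right). Origin: centre of its underside, on the bench. The beam lies along its y axis, pivot 85 mm up; the cell pan is 130 mm from the pivot towards its -y, a brass counterweight (top about 145 mm up) on a like pan 130 mm towards +y.
- beam (a joint): tilt of the beam, rad: 0 level, positive with the cell pan down, stops at -0.12 and +0.12. The empty pan rests up at -0.12. The counterweight balances a cell of 0.265 kg; about 15 g more or less takes the beam to a stop. It swings softly and settles in 1 to 2 s. The pan itself always stays level.
- pan_seat (a point): centre of the pan's upper face, inside the brass ring, where the cell's underside rests; 103 mm above the bench with the beam level, 16 mm higher or lower at the stops. Ring: inner diameter 41 mm, outer 49 mm, 12 mm high above this point; the steel dish is 84 mm across. The unloaded pan gives way downward under about 3 N, then is hard at its lower stop; press it with no more than 12 N.
- rack: grey base of the sorting rack, 125 x 260 mm, fixed to the bench (position and turn vary). Origin: centre of its underside. Its y axis is the direction in which the gate slides. Two aluminium rails run along it at 50 to 58 mm either side of the middle, tops 70 mm above the bench.
- gate (a joint): position of the aluminium gate along the rack's y axis, m: 0 in the middle (half covering both wells), stops at -0.05 and +0.05. The gate is a plate 98 x 100 mm, its top face 65 mm above the bench; it slides with a friction of about 3 N and stays where left. At a stop it covers one well wholly and leaves the other wholly open.
- gate_knob (a point): top centre of the black upright knob in the middle of the gate: 18 mm diameter, 42 mm tall, this point 107 mm above the bench.
- well_heavy_mouth (a point): centre of the mouth of the ORANGE well (for heavy cells), at the top face of a 90 mm square orange block, 58 mm above the bench, 50 mm from the middle of the rack towards its +y or -y (varies). Round hole, about 40.5 mm diameter, with a 2 mm bevel at the mouth. A white plunger in it stops a cell lowered 30 mm deep; a cell fully home stands on the pressed-down plunger, 40 mm deep, with 60 mm showing. Enter gently: no more than 25 N.
- well_light_mouth (a point): the same for the BLUE well (for light cells), on the other side of the rack's middle.
- plunger_heavy (a joint): travel of the white plunger in the orange well, m: 0 = up, 0.010 = fully down. It moves at about 7 N, more than the cell's weight, and stays where pushed. It stands on a rubber pad of about 4 N per mm, which gives nearly 2 mm while the plunger moves and springs back afterwards, so the end is felt: past it the push rises steeply. 10 to 20 N seats it; press with no more than 25 N.
- plunger_light (a joint): the same for the blue well.
- spare_cell: a bystander: steel cylinder like the cell but with a BLACK cap; leave it alone; origin at the centre of its underside.
- bottle: a bystander: clear water bottle, 62 mm across, 210 mm tall; origin at the centre of its underside.
- mouse: a bystander: black computer mouse, 100 x 60 x 30 mm; origin at the centre of its underside.
- crucible: a bystander: white ceramic cup, 56 mm across, 45 mm tall; origin at the centre of its underside.
- weight: a bystander: small brass weight with a knob, 32 mm across, 46 mm tall; origin at the centre of its underside.
- wrench: a bystander: steel wrench, 160 mm long, lying flat; origin at the centre of its underside.
There are look-alikes about, which are no part of the job. Leave any green or turquoise look-alike of the cell alone.

How it is judged:
On the way, in this order (a step that is already met when the one before it is completed fails the run):
1. the cell stands in the ring of the balance pan, let go, with the beam at rest (horizontal distance between cell and pan_seat below 0.005 m and z of cell in the frame of pan_seat between -0.005 and 0.005 m and angle between cell's own z axis and vertical below 0.08 rad and contact force between the fingers and cell below 0.05 N and contact force between the fingers and balance below 0.05 N and velocity of joint beam between -0.03 and 0.03 rad/s), for 0.4 s.
2. with the cell standing free on the pan, the gate is at its stop and uncovers the well that the tilt calls for (either one if the beam is within 0.025 rad of level) (horizontal distance between cell and pan_seat below 0.005 m and z of cell in the frame of pan_seat between -0.005 and 0.005 m and angle between cell's own z axis and vertical below 0.08 rad and contact force between the fingers and cell below 0.05 N and contact force between the fingers and balance below 0.05 N and ((value of joint beam above -0.025 rad and horizontal distance between gate_knob and well_heavy_mouth above 0.095 m) or (value of joint beam below 0.025 rad and horizontal distance between gate_knob and well_light_mouth above 0.095 m))), for 0.2 s.
At the end, for the whole second after the job is handed in: The cell stands upright and released in the well that the gate leaves open (gate within 5 mm of its stop), centred within 4 mm, its underside at least 37 mm below the mouth and that well's plunger at least 9 mm down. The gate must not move after the weighing, so this is the well the tilt called for (((horizontal distance between cell and well_heavy_mouth below 0.004 m and z of cell in the frame of well_heavy_mouth below -0.037 m and value of joint plunger_heavy above 0.009 m and angle between cell's own z axis and vertical below 0.06 rad and horizontal distance between gate_knob and well_heavy_mouth above 0.095 m) or (horizontal distance between cell and well_light_mouth below 0.004 m and z of cell in the frame of well_light_mouth below -0.037 m and value of joint plunger_light above 0.009 m and angle between cell's own z axis and vertical below 0.06 rad and horizontal distance between gate_knob and well_light_mouth above 0.095 m)) and linear speed of cell below 0.02 m/s and contact force between the fingers and cell below 0.05 N); the robot touches nothing.
It fails at once if the balance pan is pressed with more than 12 N, or the cell is pressed on the rack's wells or gate with more than 25 N (contact force between anything else and pan above 12 N or contact force between cell and well_heavy above 25 N or contact force between cell and well_light above 25 N or contact force between cell and gate above 25 N).
It fails at once if the cell is dropped (moves faster than 0.35 m/s with no finger touching it) (linear speed of cell above 0.35 m/s and contact force between the fingers and cell below 0.01 N).
It fails at once if the gate is moved while the cell is not standing on the balance pan (not (horizontal distance between cell and pan_seat below 0.005 m and z of cell in the frame of pan_seat between -0.005 and 0.005 m and angle between cell's own z axis and vertical below 0.08 rad) and (velocity of joint gate above 0.02 m/s or velocity of joint gate below -0.02 m/s)).
It fails at once if the gate uncovers the wrong well during the weighing (((horizontal distance between cell and pan_seat below 0.005 m and z of cell in the frame of pan_seat between -0.005 and 0.005 m and angle between cell's own z axis and vertical below 0.08 rad) and (contact force between the fingers and cell below 0.05 N and contact force between the fingers and balance below 0.05 N) and value of joint beam above 0.04 rad and horizontal distance between gate_knob and well_light_mouth above 0.08 m) or ((horizontal distance between cell and pan_seat below 0.005 m and z of cell in the frame of pan_seat between -0.005 and 0.005 m and angle between cell's own z axis and vertical below 0.08 rad) and (contact force between the fingers and cell below 0.05 N and contact force between the fingers and balance below 0.05 N) and value of joint beam below -0.04 rad and horizontal distance between gate_knob and well_heavy_mouth above 0.08 m)).
It fails at once if a bystander is moved by more than 30 mm (distance of any of spare_cell, bottle, mouse, crucible, weight, wrench from where it was at the start of the episode above 0.03 m).
It also fails if it takes over 72 s, if anything falls off the work surface, if the arm or the gripper's body presses on something with over 40 N, if the wrist force passes 120 N, or if a joint passes its speed limit or range.

## Working session

There is one attempt and no reset: what is moved stays moved. The work goes in short steps, Python scripts to look and compute and a shell command to move; the robot and the scene stay as the last step left them, time stands still between calls to the robot, and variables do not carry over. Pictures are saved under pics/ and viewed, and the job is handed in when it is done.

```bash
ls; mkdir -p pics; cat > h.py <<'E'
import numpy as np, cv2
from bench import readout, grab_frame, workorder, r
def save(name,fn):
    f=grab_frame(name); cv2.imwrite('pics/'+fn,f['pixels'][:,:,::-1]); np.savez('pics/'+fn+'.npz',**f); return f
def cam(f):
    R=cv2.Rodrigues(np.array(f['rvec'],float))[0]; t=np.array(f['tvec'],float).ravel(); return R,t
def ray(f,u,v):
    R,t=cam(f); d=R.T@np.array([(u-f['cx'])/f['fx'],(v-f['cy'])/f['fy'],1.]); return -R.T@t,d
def onz(f,u,v,z):
    o,d=ray(f,u,v); return o+d*(z-o[2])/d[2]
def proj(f,p):
    R,t=cam(f); q=R@np.array(p,float)+t; return np.array([f['fx']*q[0]/q[2]+f['cx'],f['fy']*q[1]/q[2]+f['cy']])
def load(fn): 
    d=np.load('pics/'+fn+'.npz'); return {k:d[k] for k in d.files}
E
python3 - <<'E'
from h import *
for n in ['scene','side','wrist']:
    f=save(n,n+'0.png'); R,t=cam(f); print(n,-R.T@t,R[2],f['fx'])
o=readout.get_obs(); print(o); print(r.grip_depth)
E
```

```text
pics
scene [ 1.3795133  -0.31626794  1.09936265] [-0.62149275  0.23294745 -0.74798546] 492.8023215032887
side [ 0.29381623 -0.77360295  0.98537408] [ 0.22775642  0.63722139 -0.73625805] 363.45035617408826
wrist [0.22343539 0.64075578 0.37290998] [ 0.24544423 -0.11655204 -0.96237869] 337.08261215085685
{'clock': 0.15, 'joints': array([-1.24209779,  0.47761573,  0.02236753,  1.55621219, -0.0114916 ,
        1.10925147, -0.08305103]), 'qvel': array([ 0.00019166, -0.00379776, -0.00166554, -0.00393237, -0.00205063,
       -0.0011509 ,  0.00029821]), 'tau': array([ 2.29843550e-03, -5.96920609e+01,  1.60985235e+00, -2.81491435e+01,
        1.26668220e-02,  6.50623624e-03,  4.45838054e-06]), 'tcp_pos': array([0.28538546, 0.61121978, 0.23055088]), 'orientation': array([ 2.64924892e+00,  1.68698659e+00, -1.69918017e-03]), 'contact_force': array([-0.00143726, -1.02795602,  0.50365815]), 'moment': array([ 0.01959027, -0.05719823, -0.00646126]), 'grip_width': 0.08496231996180785}
0.0187
```

View pics/scene0.png

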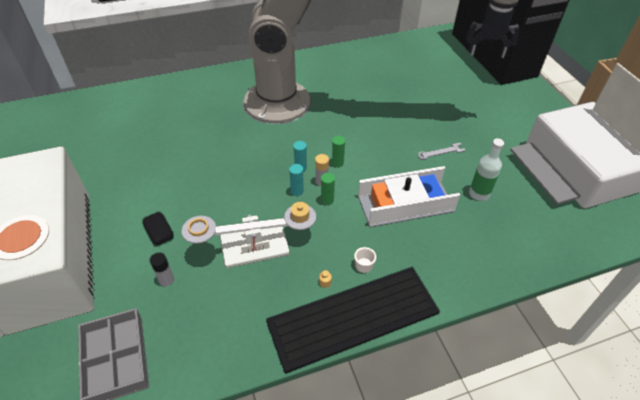

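View pics/side0.png

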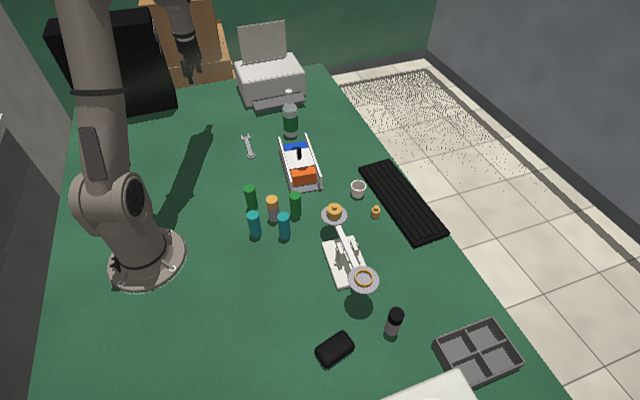

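View pics/wrist0.png

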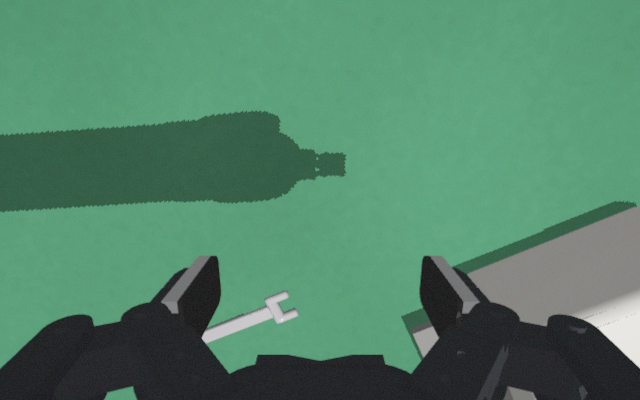

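```bash
python3 - <<'E'
from h import *
s=load('scene0.png')['pixels'][:,:,::-1]; d=load('side0.png')['pixels'][:,:,::-1]
a=cv2.resize(s[125:215,275:355],None,fx=5,fy=5,interpolation=0)
b=cv2.resize(d[175:250,235:315],None,fx=5,fy=5,interpolation=0)
c=np.zeros((450,800,3),np.uint8); c[:450,:400]=a; c[:375,400:]=b; cv2.imwrite('pics/z1.png',c)
a=cv2.resize(s[165:275,175:325],None,fx=4,fy=4,interpolation=0); cv2.imwrite('pics/z2.png',a)
E
```

```text
(no output)
```

View pics/z1.png

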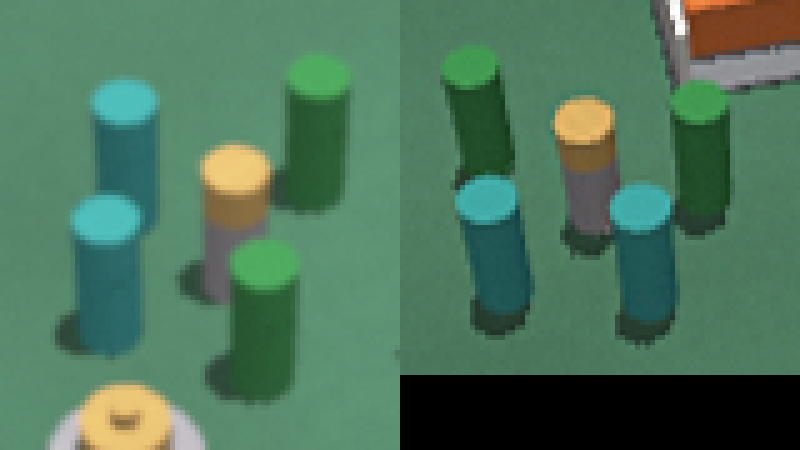

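View pics/z2.png

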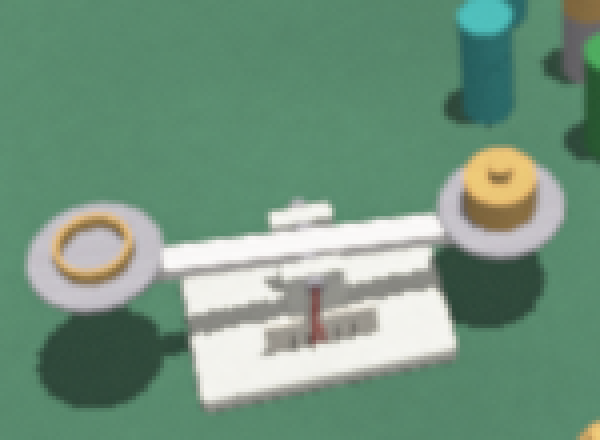

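```bash
cat > m.py <<'E'
from h import *
def blobs(f,lo,hi,box,vmin=0,minA=15):
    hsv=cv2.cvtColor(np.ascontiguousarray(f['pixels']),cv2.COLOR_RGB2HSV)
    m=cv2.inRange(hsv,np.array(lo),np.array(hi)); mm=np.zeros_like(m); x0,y0,x1,y1=box; mm[y0:y1,x0:x1]=m[y0:y1,x0:x1]
    n,l,st,c=cv2.connectedComponentsWithStats(mm)
    return [(c[i],st[i]) for i in range(1,n) if st[i][4]>=minA],mm
E
python3 - <<'E'
from m import *
for fn,boxes in (('scene0.png',(275,125,355,215)),('side0.png',(235,175,315,250))):
    f=load(fn)
    for nm,lo,hi in (('yel',(10,80,190),(30,255,255)),('turq',(80,120,160),(100,255,255)),('green',(50,110,130),(70,255,255))):
        b,_=blobs(f,lo,hi,boxes)
        for c,st in b: print(fn,nm,c.round(1),st,onz(f,*c,.1).round(4))
E
```

```text
scene0.png yel [321.9 158.5] [316 154  13  10  98] [0.4236 0.0225 0.1   ]
scene0.png yel [299.5 208.4] [291 202  18  13 177] [ 0.5812 -0.0938  0.1   ]
scene0.png turq [299.4 144.7] [293 141  14   9  91] [ 0.3476 -0.0218  0.1   ]
scene0.png turq [295.8 168.2] [289 164  14   9  97] [ 0.4372 -0.0602  0.1   ]
scene0.png green [338.3 139.9] [332 136  14   9  97] [0.3642 0.0949 0.1   ]
scene0.png green [327.7 177.4] [321 173  14  10 115] [0.4996 0.0136 0.1   ]
side0.png yel [271.1 198.8] [266 195  11   9  77] [0.42   0.0234 0.1   ]
side0.png turq [252.  214.4] [246 211  12   8  78] [ 0.3464 -0.0202  0.1   ]
side0.png turq [282.7 215.9] [277 212  12   9  82] [ 0.4357 -0.0587  0.1   ]
side0.png green [248.5 187.6] [243 184  12   9  76] [0.3616 0.0984 0.1   ]
side0.png green [294.3 194.9] [289 191  12   9  73] [0.4968 0.0141 0.1   ]
```

```bash
python3 - <<'E'
from m import *
def tri(fa,a,fb,b):
    o1,d1=ray(fa,*a);o2,d2=ray(fb,*b); A=np.stack([d1,-d2],1); s=np.linalg.lstsq(A,o2-o1,rcond=None)[0]
    p,q=o1+d1*s[0],o2+d2*s[1]; return ((p+q)/2).round(4),np.linalg.norm(p-q).round(4)
S=load('scene0.png');D=load('side0.png')
def fe(f,lo,hi,box,minA=10):
    b,m=blobs(f,lo,hi,box,minA=minA)
    return [(c.round(1),st) for c,st in b],m
for f,n,box in ((S,'s',(180,205,218,245)),(D,'d',(348,262,382,292))):
    b,m=fe(f,(8,70,90),(30,255,255),box); 
    ys,xs=np.nonzero(m); e=cv2.fitEllipse(cv2.findContours(m,0,1)[0][0]); print(n,'ring',b,e)
    e0=np.array(e[0])
    for z in (.119,.125,.131): print(onz(f,*e0,z).round(4))
for f,n,box in ((S,'s',(285,195,318,225)),(D,'d',(325,200,346,222))):
    b,m=fe(f,(10,80,190),(30,255,255),box); print(n,'cw',b)
for f,n,box in ((S,'s',(355,165,460,222)),(D,'d',(275,130,325,195))):
    for nm,lo,hi in (('orange',(5,150,150),(18,255,255)),('orangedark',(3,150,60),(18,255,150)),('blue',(105,150,60),(130,255,255)),('knob',(0,0,0),(180,255,45))):
        b,m=fe(f,lo,hi,box); print(n,nm,b)
a=cv2.resize(S['pixels'][160:225,355:465,::-1],None,fx=7,fy=7,interpolation=0); cv2.imwrite('pics/z3.png',a)
a=cv2.resize(D['pixels'][130:195,270:330,::-1],None,fx=9,fy=9,interpolation=0); cv2.imwrite('pics/z4.png',a)
E
```

```text
s ring [(array([197.7, 226.6]), array([188, 218,  20,  18, 152], dtype=int32))] ((197.72909545898438, 226.6268768310547), (16.579858779907227, 19.654935836791992), 73.28878021240234)
[ 0.572  -0.3554  0.119 ]
[ 0.577  -0.3552  0.125 ]
[ 0.5819 -0.3549  0.131 ]
d ring [(array([363.7, 277.5]), array([355, 269,  18,  18, 116], dtype=int32))] ((363.4601135253906, 277.4498596191406), (16.678964614868164, 17.795928955078125), 124.43407440185547)
[ 0.577  -0.3511  0.119 ]
[ 0.5751 -0.354   0.125 ]
[ 0.5731 -0.357   0.131 ]
s cw [(array([299.5, 208.6]), array([291, 202,  18,  14, 185], dtype=int32))]
d cw [(array([334.1, 208.2]), array([327, 203,  15,  11, 111], dtype=int32))]
s orange [(array([381.5, 194. ]), array([373, 183,  20,  23, 275], dtype=int32))]
s orangedark [(array([374.6, 198.5]), array([372, 190,   8,  16,  58], dtype=int32)), (array([387.4, 193.8]), array([386, 191,   4,   6,  14], dtype=int32))]
s blue [(array([431.6, 185.5]), array([420, 175,  24,  22, 304], dtype=int32))]
s knob [(array([407.1, 184.1]), array([405, 179,   5,  11,  39], dtype=int32))]
d orange [(array([302.8, 171.6]), array([291, 166,  25,  12, 175], dtype=int32))]
d orangedark [(array([302.5, 168.3]), array([298, 167,   9,   3,  19], dtype=int32)), (array([304. , 179.5]), array([292, 174,  24,  12, 202], dtype=int32))]
d blue [(array([294.5, 145.4]), array([283, 141,  24,  10, 147], dtype=int32))]
d knob [(array([299. , 153.2]), array([298, 148,   3,  11,  32], dtype=int32))]
```

View pics/z3.png

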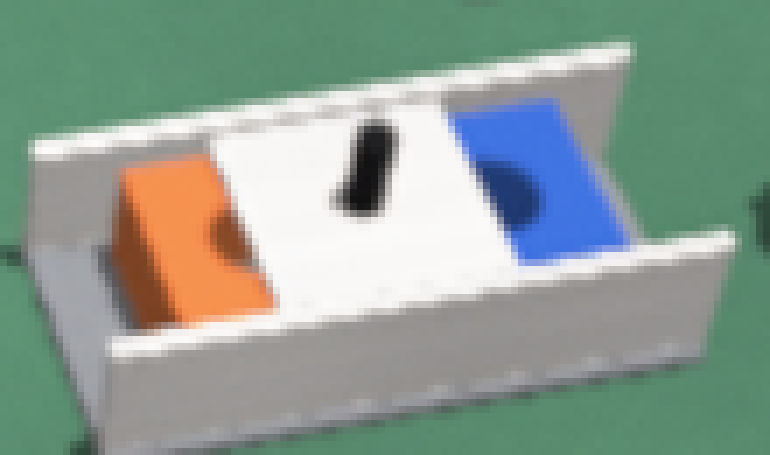

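View pics/z4.png

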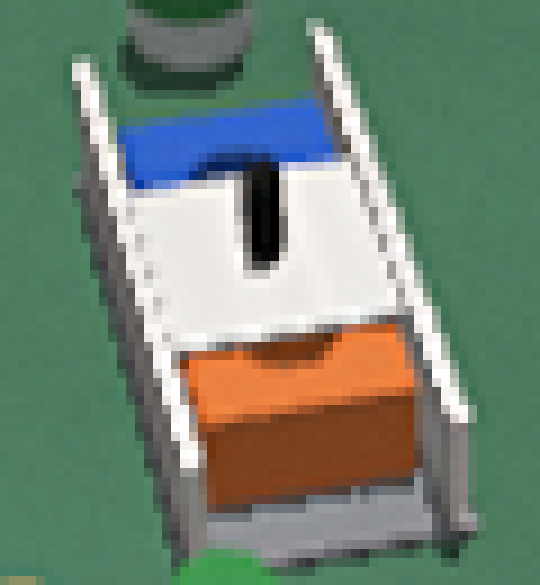

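```bash
python3 - <<'E'
from m import *
S=load('scene0.png');D=load('side0.png')
for f,P in ((S,[(359.7,181.1),(370.4,209.6),(445.3,167.1),(460,193.9)]),(D,[(291.1,181.7),(321.1,176.1),(278.9,136.9),(305.3,132.8)])):
    p=np.array([onz(f,*q,.07) for q in P]); print(p.round(3)); c=p.mean(0); d=p[2]+p[3]-p[0]-p[1]; print('c',c.round(4),'ang',np.degrees(np.arctan2(d[1],d[0])))
print('knob',onz(S,407.6,178.8,.107),onz(D,299.2,149,.107))
print('cw',onz(S,299.5,208.6,.129),onz(D,334.1,208.2,.129))
# ring outer centre consistent
o=readout.get_obs(); R=cv2.Rodrigues(o['orientation'])[0]; print(R.round(3))
for nm,box,lo,hi in (('bottle',0,0,0),): pass
E
```

```text
[[0.516 0.105 0.07 ]
 [0.623 0.093 0.07 ]
 [0.543 0.365 0.07 ]
 [0.65  0.354 0.07 ]]
c [0.5829 0.2294 0.07  ] ang 83.92093608262046
[[0.512 0.105 0.07 ]
 [0.621 0.096 0.07 ]
 [0.539 0.362 0.07 ]
 [0.647 0.351 0.07 ]]
c [0.5798 0.2285 0.07  ] ang 84.03189669194495
knob [0.58065721 0.21921081 0.107     ] [0.58091289 0.22197229 0.107     ]
cw [ 0.60508704 -0.10063507  0.129     ] [ 0.58909541 -0.1064978   0.129     ]
[[ 0.423  0.906 -0.   ]
 [ 0.906 -0.423 -0.001]
 [-0.001  0.    -1.   ]]
```

```bash
python3 -m handwheel '-48 37 0 0 0 0 85;-95 75 0 0 0 0 85;-143 112 0 0 0 0 85;-190 149 0 0 0 0 85;-238 187 0 0 0 0 85;-285 224 0 0 0 0 85;-333 261 0 0 0 0 85;-380 298 0 0 0 0 85;-428 336 0 0 0 0 85;-475 373 0 0 0 0 85;-475 373 0 0 0 0 85' 40
python3 - <<'E'
from h import *
save('wrist','w1.png'); print(readout.get_obs()['joints'].round(2))
E
```

```text
clock: 1.52
tcp_pos: [0.4229, 0.0191, 0.2314]
orientation: [2.656, 1.676, 0.0]
contact_force: [0.3, -0.5, 0.6]
grip_width: 0.0852
[-0.57  0.04  0.39  2.14 -0.02  0.96  0.96]
```

View pics/w1.png

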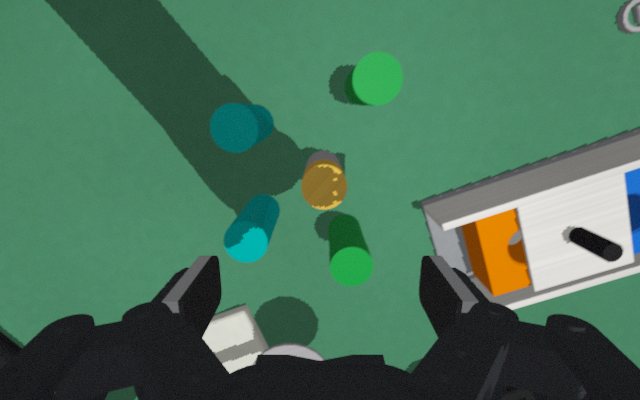

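```bash
python3 - <<'E'
from m import *
f=load('w1.png'); o=readout.get_obs(); print(o['tcp_pos'],cam(f)[0][2], -cam(f)[0].T@cam(f)[1])
hsv=cv2.cvtColor(f['pixels'],cv2.COLOR_RGB2HSV); 
b,m=blobs(f,(10,100,80),(30,255,255),(290,160,360,215)); print(b)
for c in cv2.findContours(m,0,1)[0]:
    if len(c)>20: e=cv2.fitEllipse(c); ci=cv2.minEnclosingCircle(c); print(e,ci); print(onz(f,*e[0],.1),onz(f,*ci[0],.1))
b,m=blobs(f,(0,0,0),(180,255,45),(560,215,630,265)); print('knob',b)
cv2.imwrite('pics/z5.png',cv2.resize(f['pixels'][140:290,200:380,::-1],None,fx=4,fy=4,interpolation=0))
E
```

```text
[0.4225803  0.0216812  0.23130815] [ 0.24539533 -0.11764536 -0.96225813] [0.3610489  0.04905221 0.3738744 ]
[(array([323.61092715, 184.3504415 ]), array([ 301,  160,   46,   50, 1812], dtype=int32))]
((323.6109313964844, 184.36618041992188), (44.533748626708984, 49.876220703125), 176.78402709960938) ((323.4808044433594, 184.1927032470703), 25.05577278137207)
[0.41843764 0.02503558 0.1       ] [0.41825748 0.02500109 0.1       ]
knob [(array([595.39615846, 243.71188475]), array([570, 228,  52,  32, 833], dtype=int32))]
```

View pics/z5.png

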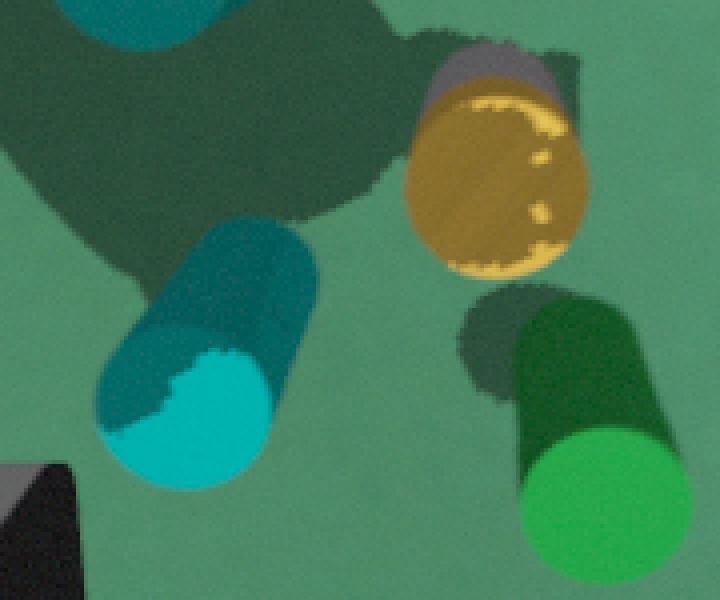

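```bash
python3 - <<'E'
from m import *
f=load('w1.png'); p=onz(f,324.3,186.8,.1); print(p)
o=readout.get_obs(); R=cv2.Rodrigues(o['orientation'])[0]; print(o['tcp_pos'],R.round(4)); print((R.T@(p-o['tcp_pos'])*1000).round(1))
f=load('w1.png'); print('knob',onz(f,607,248,.107))
E
```

```text
[0.42056288 0.02466521 0.1       ]
[0.4225803  0.0216812  0.23130815] [[ 4.272e-01  9.041e-01 -0.000e+00]
 [ 9.041e-01 -4.272e-01  2.000e-04]
 [ 1.000e-04 -1.000e-04 -1.000e+00]]
[  1.8  -3.1 131.3]
knob [0.57169243 0.22058257 0.107     ]
```

```bash
python3 -m handwheel '1 -2 45 0 0 0 85;1 -2 90 0 0 0 85;1 -2 130 0 0 0 85;1 -2 155 0 0 0 85;1 -2 171 0 0 0 85;1 -2 171 0 0 0 85;1 -2 171 0 0 0 34;1 -2 171 0 0 0 30;1 -2 171 0 0 0 30;1 -2 171 0 0 0 30;1 -2 171 0 0 0 30' 40
python3 - <<'E'
from h import *
save('wrist','w2.png'); o=readout.get_obs();print(o['tcp_pos'],o['grip_width'],o['joints'].round(2))
E
```

```text
clock: 2.95
tcp_pos: [0.4216, 0.0251, 0.061]
orientation: [2.65, 1.687, 0.002]
contact_force: [-1.6, -0.4, 6.1]
grip_width: 0.0371
[0.42165092 0.02512915 0.06101574] 0.0371482534407789 [-0.48  0.36  0.32  2.29 -0.23  0.52  1.15]
```

View pics/w2.png

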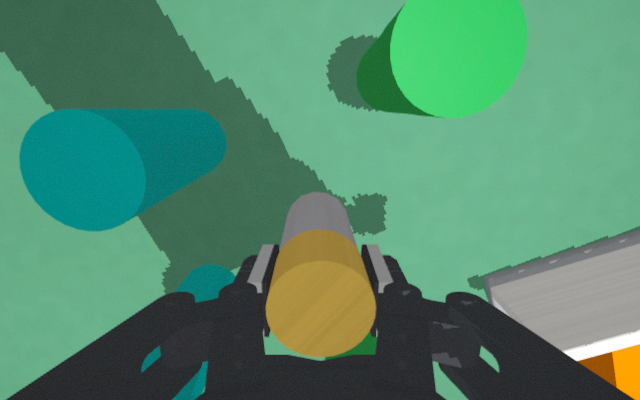

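```bash
cat > c.py <<'E'
from m import *
def celltop(fn,ztop,pt=None):
    f=load(fn); o=readout.get_obs(); R=cv2.Rodrigues(o['orientation'])[0]
    p=onz(f,*pt,ztop); print('top',p.round(4),'tool',(R.T@(p-o['tcp_pos'])*1000).round(1),'tcp',o['tcp_pos'].round(4))
    return p
E
python3 - <<'E'
from c import *
f=load('w2.png'); im=f['pixels']; print(im[280:360:8,320], im[305,258:276:2]); print(im[305,366:384:2])
cv2.imwrite('pics/z6.png',cv2.resize(im[220:370,250:390,::-1],None,fx=5,fy=4,interpolation=0))
celltop('w2.png',.1,(321,308.5))
E
```

```text
[[174 146  64]
 [173 143  65]
 [173 143  66]
 [179 148  67]
 [176 148  65]
 [176 147  63]
 [173 145  63]
 [168 141  59]
 [172 142  64]
 [171 142  60]] [[ 37  40  42]
 [ 43  41  46]
 [ 43  43  47]
 [ 47  46  47]
 [162 133  61]
 [177 147  68]
 [174 145  60]
 [174 143  63]
 [176 146  67]]
[[174 143  62]
 [173 143  62]
 [174 143  62]
 [174 144  63]
 [174 145  69]
 [ 79  67  53]
 [ 44  46  49]
 [ 46  44  48]
 [ 41  46  49]]
top [0.4214 0.0261 0.1   ] tool [  0.8  -0.7 -39. ] tcp [0.4217 0.0251 0.061 ]
```

View pics/z6.png

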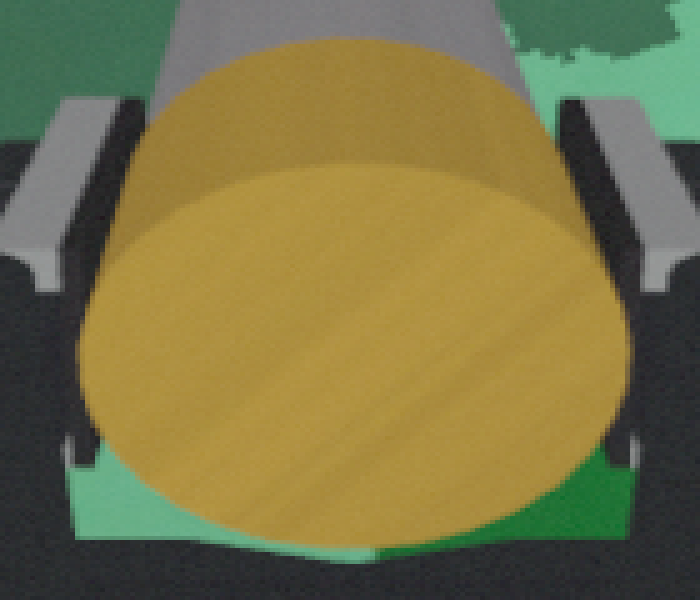

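```bash
python3 -m handwheel '0 0 -40 0 0 0 30;0 0 -90 0 0 0 30;0 0 -140 0 0 0 30;-20 18 -174 0 0 0 30;-60 56 -174 0 0 0 30;-100 93 -174 0 0 0 30;-142 132 -174 0 0 0 30;-184 171 -174 0 0 0 30;-224 208 -174 0 0 0 30;-258 240 -174 0 0 0 30;-279 260 -174 0 0 0 30;-279 260 -174 0 0 0 30' 40
python3 -m handwheel '0 0 0 0 0 0 30;0 0 0 0 0 0 30'
python3 - <<'E'
from h import *
save('wrist','w3.png');save('scene','s3.png');save('side','d3.png'); o=readout.get_obs();print(o['tcp_pos'],o['contact_force'],o['grip_width'],o['joints'].round(2))
E
```

```text
clock: 4.5
tcp_pos: [0.5378, -0.3399, 0.2337]
orientation: [2.653, 1.683, -0.003]
contact_force: [-0.1, 0.6, -3.5]
grip_width: 0.0369
clock: 4.75
tcp_pos: [0.5387, -0.336, 0.2341]
orientation: [-2.648, -1.689, -0.001]
contact_force: [-0.5, 0.2, -2.9]
grip_width: 0.037
[ 0.53887284 -0.33662515  0.23442287] [-0.37275008 -0.76871874 -2.35569017] 0.03692944465099912 [ 0.01  0.46  0.63  1.68 -0.3   1.09  1.86]
```

View pics/w3.png

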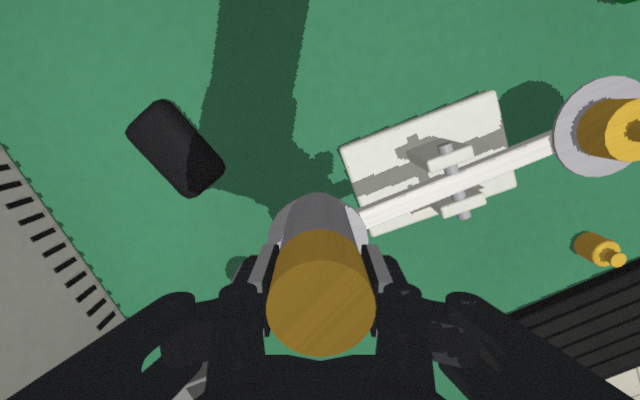

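View pics/s3.png

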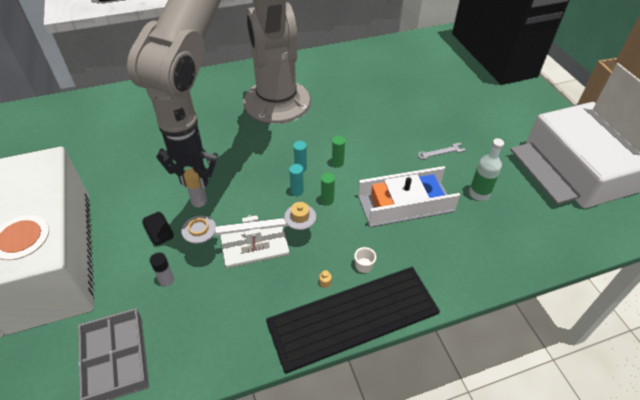

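```bash
python3 -m handwheel '0 30 0 0 0 0 30;0 70 0 0 0 0 30;0 88 0 0 0 0 30;0 88 0 0 0 0 30;0 88 0 0 0 0 30'
python3 - <<'E'
from h import *
save('wrist','w4.png'); o=readout.get_obs();print(o['tcp_pos'],o['contact_force'],o['qvel'].round(3),o['joints'].round(2))
E
```

```text
clock: 5.52
tcp_pos: [0.6177, -0.3745, 0.2341]
orientation: [-2.649, -1.687, 0.001]
contact_force: [-0.6, -0.1, -2.6]
grip_width: 0.0369
[ 0.61761755 -0.37453578  0.23430463] [ 0.09816958 -0.80909021 -2.93697419] [ 0.001 -0.005  0.002  0.    -0.002 -0.003 -0.   ] [ 0.08  0.62  0.6   1.45 -0.36  1.19  1.87]
```

View pics/w4.png

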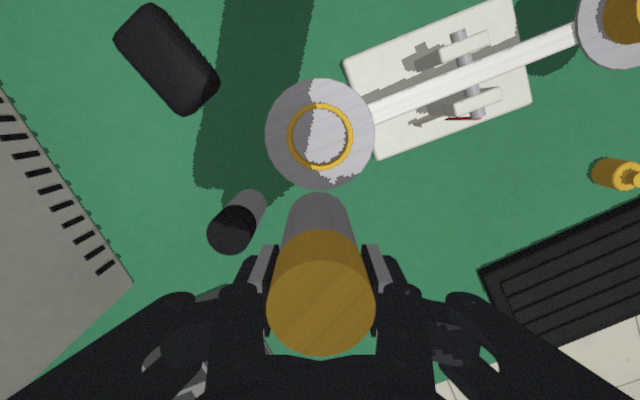

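```bash
cat > ringm.py <<'E'
from c import *
def ring(fn,box,z):
    f=load(fn); o=readout.get_obs(); R=cv2.Rodrigues(o['orientation'])[0]
    b,m=blobs(f,(12,110,90),(30,255,255),box)
    c=max(cv2.findContours(m,0,1)[0],key=len); e=cv2.fitEllipse(c); p=onz(f,*e[0],z); print(e,p.round(4),(R.T@(p-o['tcp_pos'])*1000).round(1)); return p
E
python3 - <<'E'
from ringm import *
for z in (.125,.131): ring('w4.png',(275,90,365,185),z)
f=load('w4.png'); im=f['pixels']
# dish outline at z~.119
hsv=cv2.cvtColor(im,cv2.COLOR_RGB2HSV); m=((hsv[...,1]<60)&(hsv[...,2]>60)).astype(np.uint8)*255; m[:, :255]=0;m[:70]=0;m[192:]=0;m[:,376:]=0
ys,xs=np.nonzero(m); print(xs.min(),xs.max(),ys.min(),ys.max()); 
celltop('w4.png',.2343+.039,(321,308.9))
E
```

```text
((319.31402587890625, 136.41212463378906), (65.38311767578125, 66.42838287353516), 178.7318115234375) [ 0.5743 -0.3542  0.125 ] [ 1.000e-01 -4.770e+01  1.093e+02]
((319.31402587890625, 136.41212463378906), (65.38311767578125, 66.42838287353516), 178.7318115234375) [ 0.5739 -0.354   0.131 ] [ 1.000e-01 -4.820e+01  1.033e+02]
255 375 70 191
top [ 0.6175 -0.3735  0.2733] tool [  0.9  -0.5 -39. ] tcp [ 0.6176 -0.3745  0.2343]
```

```bash
python3 -m handwheel '0 -20 0 0 0 0 30;0 -40 0 0 0 0 30;0 -47 15 0 0 0 30;0 -47 30 0 0 0 30;0 -47 35 0 0 0 30;0 -47 35 0 0 0 30;0 -47 35 0 0 0 30'
python3 - <<'E'
from h import *
save('scene','s5.png');save('side','d5.png'); o=readout.get_obs();print(o['tcp_pos'],o['contact_force'],o['qvel'].round(3))
S=load('s5.png');D=load('d5.png')
a=cv2.resize(S['pixels'][150:250,150:250,::-1],None,fx=4,fy=4,interpolation=0)
b=cv2.resize(D['pixels'][200:300,310:410,::-1],None,fx=4,fy=4,interpolation=0)
cv2.imwrite('pics/z7.png',np.hstack([a,b]))
E
```

```text
clock: 6.45
tcp_pos: [0.5763, -0.3553, 0.1995]
orientation: [2.649, 1.687, 0.0]
contact_force: [-0.5, -0.1, -3.7]
grip_width: 0.0371
[ 0.57628203 -0.3553259   0.19973005] [ 0.63626138  0.83377749 -3.22962941] [ 0.002 -0.003 -0.001  0.004  0.     0.     0.002]
```

View pics/z7.png

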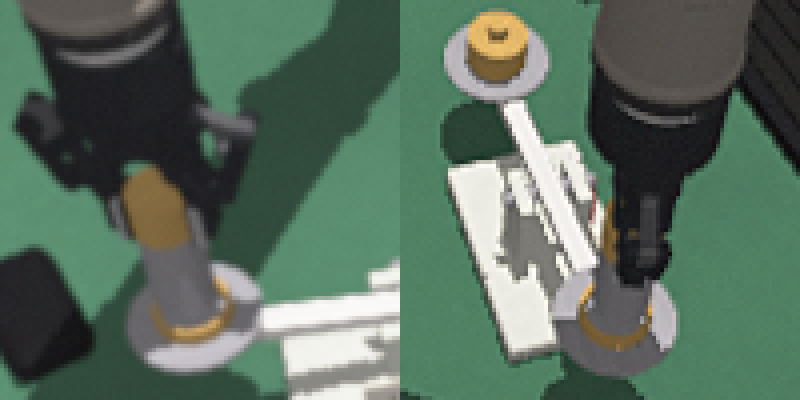

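```bash
python3 - <<'E'
from h import *
S=load('s5.png');D=load('d5.png')
a=cv2.resize(S['pixels'][210:245,180:215,::-1],None,fx=11,fy=11,interpolation=0)
b=cv2.resize(D['pixels'][260:295,347:382,::-1],None,fx=11,fy=11,interpolation=0)
for im,f,x0,y0 in ((a,S,180,210),(b,D,347,260)):
    im[:]=np.clip(im*1.5,0,255)
    for r_,z,col in ((.019,.1387,(255,0,0)),(.0205,.131,(0,0,255)),(.0245,.131,(0,0,255))):
        cx,cy=(.5763,-.3553)
        for t in np.linspace(0,2*np.pi,90):
            u=proj(f,(cx+r_*np.cos(t),cy+r_*np.sin(t),z)); q=((u-[x0,y0]+.5)*11).astype(int); 
            if 0<=q[0]<385 and 0<=q[1]<385: cv2.circle(im,tuple(int(k) for k in q),1,col,-1)
cv2.imwrite('pics/z8.png',np.hstack([a,b]))
E
```

```text
(no output)
```

View pics/z8.png

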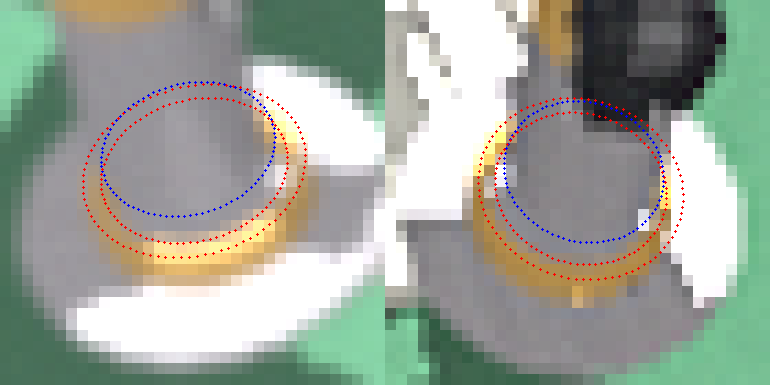

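```bash
python3 -m handwheel '0 -1.5 0 0 0 0 30;0 -1.5 2 0 0 0 30;0 -1.5 5 0 0 0 30;0 -1.5 8 0 0 0 30;0 -1.5 8 0 0 0 30'
python3 - <<'E'
from h import *
save('scene','s6.png');save('side','d6.png'); o=readout.get_obs();print(o['tcp_pos'],o['contact_force'],o['qvel'].round(3))
S=load('s6.png');D=load('d6.png')
a=cv2.resize(S['pixels'][205:245,175:225,::-1],None,fx=8,fy=8,interpolation=0)
b=cv2.resize(D['pixels'][255:295,340:390,::-1],None,fx=8,fy=8,interpolation=0)
cv2.imwrite('pics/z9.png',np.clip(np.hstack([a,b])*1.4,0,255))
E
```

```text
clock: 7.18
tcp_pos: [0.5744, -0.3541, 0.1908]
orientation: [-2.649, -1.687, 0.001]
contact_force: [-0.1, -1.3, -3.0]
grip_width: 0.037
[ 0.57452451 -0.35433288  0.1912165 ] [ 0.33248584 -0.30778095 -3.56905988] [-0.001 -0.003  0.001 -0.001  0.001  0.     0.   ][ WARN:0@2.497] global loadsave.cpp:1063 imwrite_ Unsupported depth image for selected encoder is fallbacked to CV_8U.
```

View pics/z9.png

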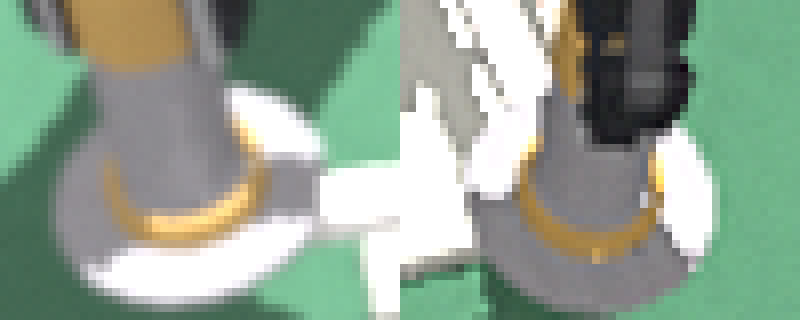

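```bash
python3 -m handwheel '0 0 3 0 0 0 30;0 0 6 0 0 0 30;0 0 9 0 0 0 30;0 0 9 0 0 0 30'
python3 - <<'E'
from h import *
save('scene','s7.png');save('side','d7.png'); o=readout.get_obs();print(o['tcp_pos'],o['contact_force'],o['qvel'].round(3))
S=load('s7.png');D=load('d7.png')
a=cv2.resize(S['pixels'][205:245,175:225,::-1],None,fx=8,fy=8,interpolation=0)
b=cv2.resize(D['pixels'][255:295,340:390,::-1],None,fx=8,fy=8,interpolation=0)
cv2.imwrite('pics/z10.png',np.clip(np.hstack([a,b])*1.4,0,255).astype(np.uint8))
E
```

```text
clock: 7.78
tcp_pos: [0.5744, -0.3542, 0.1819]
orientation: [-2.649, -1.687, 0.001]
contact_force: [-0.2, -0.4, -3.5]
grip_width: 0.0369
[ 0.57451572 -0.35435444  0.18226254] [ 0.43040242  0.07880573 -3.70307316] [-0.001 -0.002  0.    -0.004 -0.002  0.002  0.002]
```

View pics/z10.png

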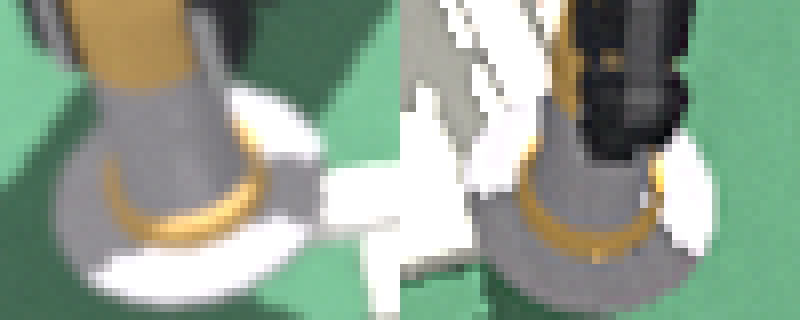

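```bash
python3 -m handwheel '0 0 3 0 0 0 30;0 0 6 0 0 0 30;0 0 9 0 0 0 30;0 0 12 0 0 0 30;0 0 15 0 0 0 30;0 0 15 0 0 0 30;0 0 15 0 0 0 30'
python3 - <<'E'
from h import *
o=readout.get_obs();print(o['tcp_pos'],o['contact_force'],o['qvel'].round(3))
E
```

```text
clock: 8.75
tcp_pos: [0.5746, -0.3542, 0.1673]
orientation: [-2.65, -1.687, -0.0]
contact_force: [-0.5, -0.1, -0.6]
grip_width: 0.0372
[ 0.5745523  -0.35423101  0.16727391] [-0.54193866 -0.09600358 -0.60813931] [ 0.001 -0.001  0.002  0.     0.001 -0.     0.   ]
```

```bash
python3 -m handwheel '0 0 3 0 0 0 30;0 0 6 0 0 0 30;0 0 9 0 0 0 30;0 0 12 0 0 0 30;0 0 14 0 0 0 30;0 0 14 0 0 0 30;0 0 14 0 0 0 30'
python3 - <<'E'
from h import *
save('scene','s8.png');o=readout.get_obs();print(o['tcp_pos'],o['contact_force'],o['qvel'].round(3))
S=load('s8.png')
a=cv2.resize(S['pixels'][165:275,155:325,::-1],None,fx=4,fy=4,interpolation=0)
cv2.imwrite('pics/z11.png',a)
E
```

```text
clock: 9.62
tcp_pos: [0.5746, -0.354, 0.1533]
orientation: [-2.649, -1.687, -0.0]
contact_force: [0.4, 0.8, -1.0]
grip_width: 0.037
[ 0.574641   -0.35398339  0.15331955] [ 0.33746111 -0.69714968 -0.51800115] [-0.    -0.002  0.     0.002  0.001  0.    -0.   ]
```

View pics/z11.png

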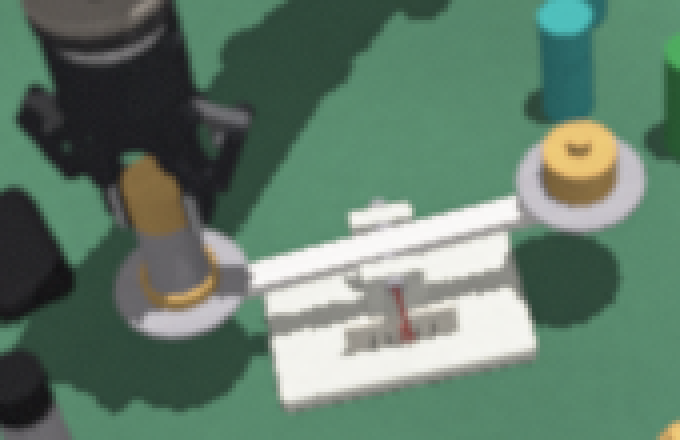

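```bash
python3 -m handwheel '0 0 0 0 0 0 60;0 0 0 0 0 0 60;0 0 -10 0 0 0 70;0 0 -40 0 0 0 70;0 0 -80 0 0 0 70;0 0 -110 0 0 0 70'
python3 - <<'E'
from h import *
save('scene','s9.png');save('side','d9.png');o=readout.get_obs();print(o['tcp_pos'],o['contact_force'],o['grip_width'])
S=load('s9.png')
a=cv2.resize(S['pixels'][165:275,155:325,::-1],None,fx=4,fy=4,interpolation=0)
cv2.imwrite('pics/z12.png',a)
E
```

```text
clock: 10.42
tcp_pos: [0.5747, -0.3549, 0.266]
orientation: [2.649, 1.686, 0.001]
contact_force: [0.2, 0.3, -0.0]
grip_width: 0.0698
[ 0.57601954 -0.3560707   0.26824627] [ 0.53543825 -0.17694094  0.35623854] 0.07018350421642086
```

View pics/z12.png

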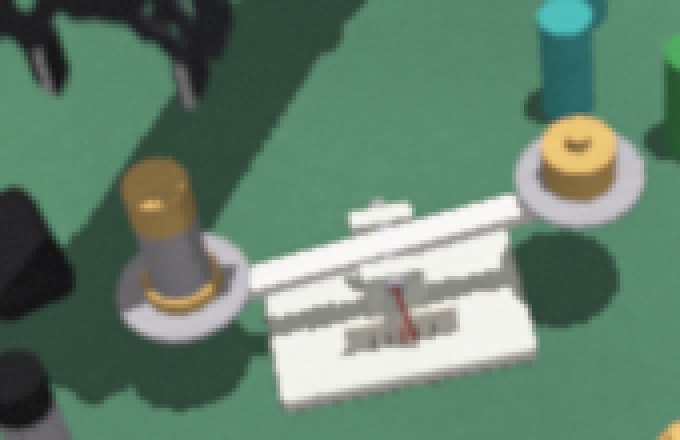

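```bash
python3 -m handwheel '44 -20 0 0 0 0 70;90 -41 0 0 0 -4 70;140 -64 0 0 0 -8 70;190 -86 0 0 0 -12 70;240 -109 0 0 0 -16 70;290 -132 0 0 0 -19 70;340 -155 0 0 0 -19 70;390 -177 20 0 0 -19 70;440 -200 30 0 0 -19 70;490 -223 40 0 0 -19 70;528 -240 50 0 0 -19 70;528 -240 50 0 0 -19 70' 30
python3 -m handwheel '0 0 0 0 0 0 70;0 0 0 0 0 0 70'
python3 - <<'E'
from h import *
save('wrist','w10.png');save('scene','s10.png');o=readout.get_obs();print(o['tcp_pos'],o['contact_force'],o['joints'].round(2))
E
```

```text
clock: 12.02
tcp_pos: [0.5787, 0.2305, 0.2117]
orientation: [-2.326, -2.109, 0.002]
contact_force: [0.1, -0.1, 0.5]
grip_width: 0.0703
clock: 12.28
tcp_pos: [0.5809, 0.2237, 0.2137]
orientation: [2.338, 2.098, 0.0]
contact_force: [0.5, -0.8, 0.7]
grip_width: 0.0699
[0.58085185 0.22417309 0.21372849] [-0.8528672  -0.46180045 -0.05957953] [-0.78  0.43  0.41  1.73 -0.19  1.03  1.17]
```

View pics/w10.png

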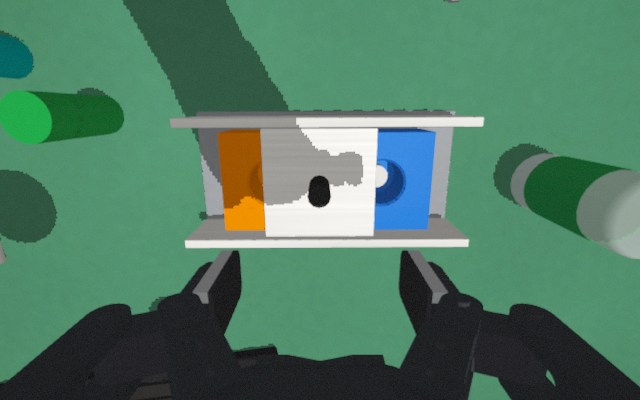

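View pics/s10.png

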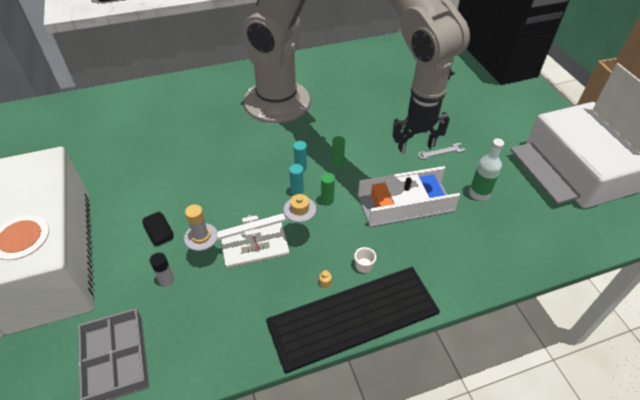

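```bash
python3 - <<'E'
from m import *
f=load('w10.png'); o=readout.get_obs(); R=cv2.Rodrigues(o['orientation'])[0]
def T(n,u,v,z):
    p=onz(f,u,v,z); print(n,p.round(4),(R.T@(p-o['tcp_pos'])*1000).round(1))
b,m=blobs(f,(0,0,0),(180,255,45),(300,165,340,215)); print(b)
im=f['pixels']; cv2.imwrite('pics/z13.png',cv2.resize(im[100:260,160:500,::-1],None,fx=2.3,fy=2.3,interpolation=0))
cv2.imwrite('pics/z14.png',cv2.resize(im[160:220,290:410,::-1],None,fx=6,fy=6,interpolation=0))
T('knob',319.5,199,.107); T('bottlebase',545,185,0.03)
for n,u,v in (('a',171,123),('b',483,121.5),('c',186,244),('d',467,243)): T(n,u,v,.07)
print(R[:,0])
S=load('scene0.png'); print('bottle',onz(S,482,192,0))
E
```

```text
[(array([318.89688716, 191.09727626]), array([309, 176,  21,  30, 514], dtype=int32))]
knob [0.5803 0.2238 0.107 ] [ -0.4  -0.5 106.7]
bottlebase [0.611  0.4451 0.03  ] [222.9   6.1 183.8]
a [0.5123 0.1075 0.07  ] [-123.3  -55.7  143.7]
b [0.5389 0.3641 0.07  ] [134.6 -56.8 143.7]
c [0.6196 0.0967 0.07  ] [-122.6   52.2  143.7]
d [0.6463 0.3521 0.07  ] [134.2  51.2 143.8]
[1.07224622e-01 9.94234816e-01 1.09115025e-04]
bottle [0.61494482 0.46608797 0.        ]
```

View pics/z14.png

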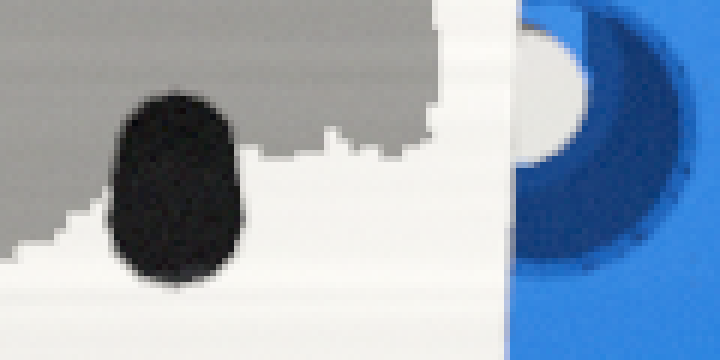

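View pics/z13.png

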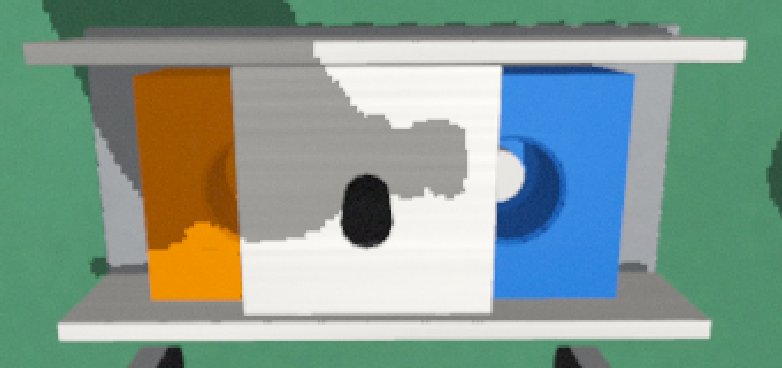

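```bash
python3 -m handwheel '0 -1 45 0 0 0 60;0 -1 85 0 0 0 60;0 -1 115 0 0 0 60;0 -1 130 0 0 0 60;0 -1 136 0 0 0 60;0 -1 136 0 0 0 40;0 -1 136 0 0 0 28;0 -1 136 0 0 0 20;0 -1 136 0 0 0 10;0 -1 136 0 0 0 10;0 -1 136 0 0 0 10' 25
python3 - <<'E'
from h import *
save('wrist','w11.png');o=readout.get_obs();print(o['tcp_pos'],o['contact_force'],o['joints'].round(2))
E
```

```text
clock: 13.75
tcp_pos: [0.58, 0.2254, 0.0782]
orientation: [2.335, 2.101, 0.001]
contact_force: [-1.5, -2.5, 6.5]
grip_width: 0.0168
[0.58004001 0.22533664 0.07819829] [-1.98366474 -2.35249334  6.90650054] [-0.73  0.59  0.35  1.83 -0.28  0.77  1.23]
```

View pics/w11.png

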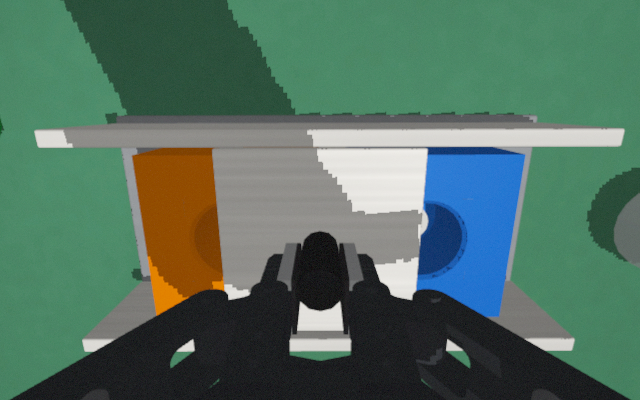

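```bash
python3 -m handwheel '5 0 -1 0 0 0 10;12 0 -1 0 0 0 10;20 0 -1 0 0 0 10;28 0 -1 0 0 0 10;36 0 -1 0 0 0 10;42 0 -1 0 0 0 10;46 0 -1 0 0 0 10;48 0 -1 0 0 0 10;48 0 -1 0 0 0 10' 25
python3 - <<'E'
from h import *
save('wrist','w12.png');o=readout.get_obs();print(o['tcp_pos'],o['contact_force'])
E
```

```text
clock: 14.92
tcp_pos: [0.5851, 0.2745, 0.0783]
orientation: [2.334, 2.102, 0.002]
contact_force: [4.8, -1.9, -2.1]
grip_width: 0.0167
[0.5850509  0.27451313 0.07831034] [ 4.68398715 -0.92168701 -2.01299151]
```

View pics/w12.png

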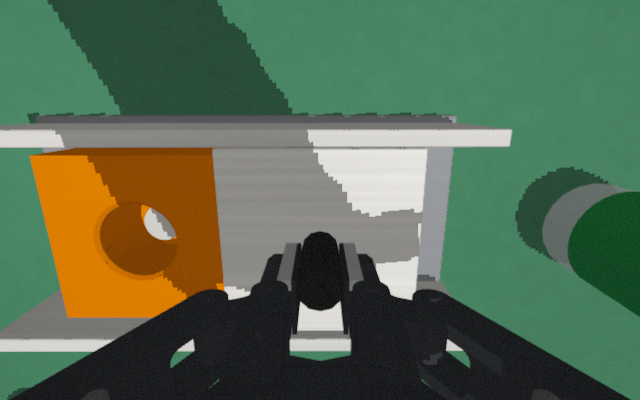

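```bash
python3 -m handwheel '2 0 0 0 0 0 10;4 0 0 0 0 0 10;4 0 0 0 0 0 10' 25; python3 -m handwheel '2 0 0 0 0 0 10;3 0 0 0 0 0 10;3 0 0 0 0 0 10' 25
```

```text
clock: 15.35
tcp_pos: [0.5854, 0.2777, 0.0783]
orientation: [2.335, 2.101, 0.001]
contact_force: [4.3, -2.9, -1.3]
grip_width: 0.0172
clock: 15.72
tcp_pos: [0.5856, 0.2793, 0.0783]
orientation: [2.335, 2.1, -0.001]
contact_force: [4.1, -5.3, -0.2]
grip_width: 0.017
```

```bash
python3 -m handwheel '2 0 0 0 0 0 10;4 0 0 0 0 0 10;4 0 0 0 0 0 10' 25; python3 -m handwheel '2 0 0 0 0 0 10;4 0 0 0 0 0 10;4 0 0 0 0 0 10' 25
```

```text
clock: 16.1
tcp_pos: [0.5856, 0.2794, 0.0783]
orientation: [2.336, 2.096, -0.008]
contact_force: [0.6, -12.9, 4.6]
grip_width: 0.0173
clock: 16.48
tcp_pos: [0.5856, 0.2795, 0.0782]
orientation: [2.337, 2.092, -0.016]
contact_force: [-3.2, -21.7, 10.6]
grip_width: 0.0172
```

```bash
python3 -m handwheel '-5 0 0 0 0 0 10;-9 0 0 0 0 0 10;-9 0 0 0 0 0 10' 25; python3 -m handwheel '0 0 0 0 0 0 40;0 0 0 0 0 0 60;0 0 0 0 0 0 60;0 0 -10 0 0 0 60;0 0 -50 0 0 0 60;0 0 -100 0 0 0 60;0 0 -140 0 0 0 60;0 0 -140 0 0 0 60;0 0 -140 0 0 0 60'
python3 - <<'E'
from h import *
save('wrist','w13.png');save('scene','s13.png');o=readout.get_obs();print(o['tcp_pos'],o['contact_force'])
E
```

```text
clock: 16.85
tcp_pos: [0.5855, 0.2793, 0.0783]
orientation: [2.335, 2.101, 0.001]
contact_force: [4.2, -4.4, -2.1]
grip_width: 0.0173
clock: 17.98
tcp_pos: [0.5847, 0.2795, 0.2182]
orientation: [-2.335, -2.101, 0.0]
contact_force: [-0.5, 0.7, 0.2]
grip_width: 0.06
[0.5842095  0.27925057 0.21704049] [-1.01802256e-04 -2.19122886e-01 -1.86895645e-01]
```

View pics/w13.png

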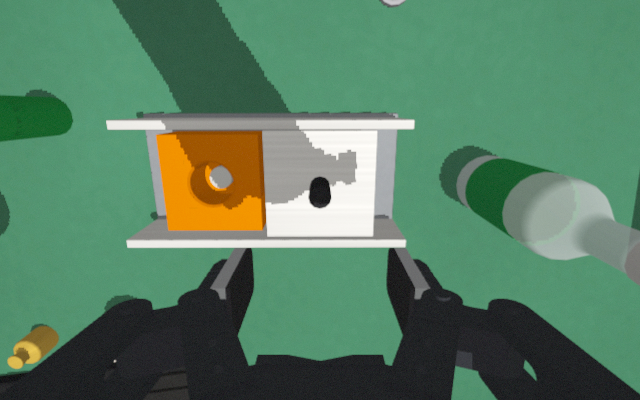

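View pics/s13.png

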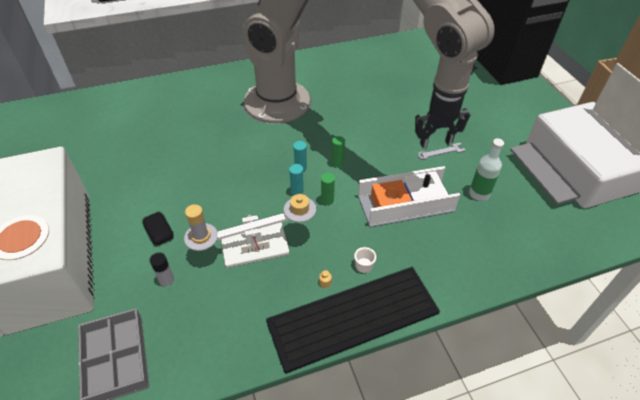

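```bash
python3 - <<'E'
from m import *
f=load('w13.png'); o=readout.get_obs(); R=cv2.Rodrigues(o['orientation'])[0]
im=f['pixels']; cv2.imwrite('pics/z15.png',cv2.resize(im[120:240,150:280,::-1],None,fx=5,fy=5,interpolation=0)); print(R[:,0],o['tcp_pos'])
E
```

```text
[ 0.1048122   0.9944912  -0.00128951] [0.5842095  0.27925057 0.21704049]
```

View pics/z15.png

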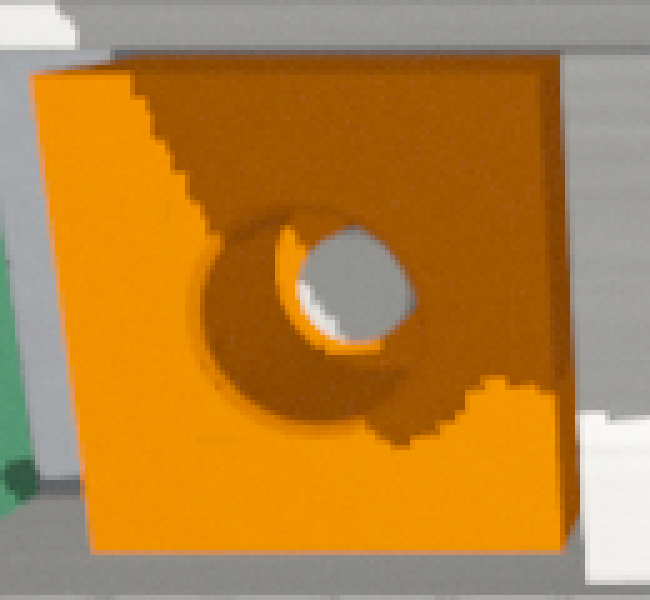

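```bash
python3 - <<'E'
from m import *
f=load('w13.png')
Z=lambda x,y:onz(f,150+x/5-.5,120+y/5-.5,.058)[:2]
c=[Z(32,73),Z(543,73),Z(562,552),Z(92,552)]
for a in c: print(a.round(4))
print([np.linalg.norm(c[i]-c[(i+1)%4]).round(4) for i in range(4)], 'ctr',np.mean(c,0).round(4))
print('hole',Z(308,320).round(4), np.linalg.norm(Z(190,315)-Z(425,315)),np.linalg.norm(Z(308,205)-Z(308,435)))
d=c[1]+c[2]-c[0]-c[3]; print(np.degrees(np.arctan2(d[1],d[0])))
for a in (83.7,84,84.3): print(a,.5855-.1*np.cos(np.radians(a)),.2795-.1*np.sin(np.radians(a)))
E
```

```text
[0.5242 0.1406]
[0.5337 0.2304]
[0.6231 0.2201]
[0.6137 0.1308]
[np.float64(0.0902), np.float64(0.09), np.float64(0.0898), np.float64(0.09)] ctr [0.5737 0.1805]
hole [0.5733 0.1805] 0.04315086549479784 0.04341993738135677
83.97859285604667
83.7 0.5745265688908955 0.18010390445448204
84 0.5750471536732347 0.1800478104631727
84.3 0.5755680250256361 0.1799944430038774
```

```bash
python3 -m handwheel '-35 3 -20 0 0 0 80;-90 8 -40 0 0 0 80;-148 13 -40 0 0 0 80;-206 18 -40 0 0 0 80;-264 23 -40 0 0 0 80;-322 29 -40 0 0 0 80;-380 34 -40 0 0 0 80;-438 39 -40 0 0 0 80;-496 45 -40 0 0 0 80;-554 50 -40 0 0 0 80;-600 54 -40 0 0 0 80;-631 57 -40 0 0 0 80' 40
python3 -m handwheel '0 0 0 0 0 0 80;0 0 0 0 0 0 80;0 0 0 0 0 0 80'
python3 - <<'E'
from h import *
save('wrist','w14.png');o=readout.get_obs();print(o['tcp_pos'],o['contact_force'],o['joints'].round(2))
E
```

```text
clock: 19.58
tcp_pos: [0.5741, -0.3566, 0.2568]
orientation: [-2.337, -2.097, 0.003]
contact_force: [-0.3, 0.4, 0.4]
grip_width: 0.0801
clock: 19.95
tcp_pos: [0.5761, -0.3522, 0.2578]
orientation: [-2.332, -2.103, -0.001]
contact_force: [0.2, 1.0, -0.7]
grip_width: 0.0796
[ 0.57609193 -0.35239198  0.2580151 ] [0.12948189 0.79937271 0.160055  ] [ 0.06  0.51  0.58  1.55 -0.29  1.17  2.17]
```

View pics/w14.png

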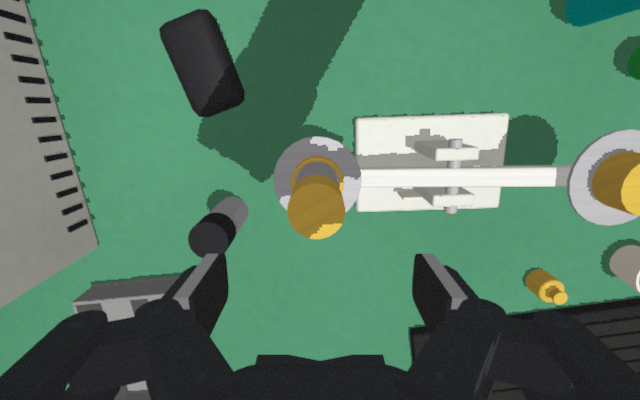

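```bash
python3 - <<'E'
from m import *
f=load('w14.png'); o=readout.get_obs(); R=cv2.Rodrigues(o['orientation'])[0]
p=onz(f,316.5,210,.187); print(p,(R.T@(p-o['tcp_pos'])*1000).round(1))
cv2.imwrite('pics/z16.png',cv2.resize(f['pixels'][150:250,260:380,::-1],None,fx=5,fy=5,interpolation=0))
E
```

```text
[ 0.57302214 -0.35370545  0.187     ] [-1.7 -2.9 71. ]
```

View pics/z16.png

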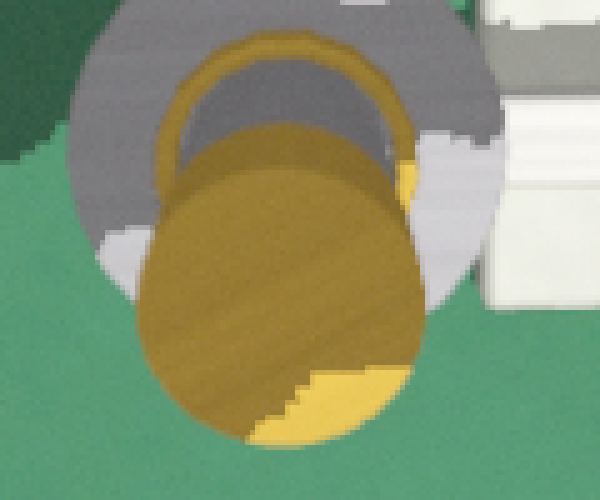

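```bash
python3 -m handwheel '-2 -2 40 0 0 0 62;-2 -2 75 0 0 0 62;-2 -2 98 0 0 0 60;-2 -2 109 0 0 0 60;-2 -2 109 0 0 0 48;-2 -2 109 0 0 0 42;-2 -2 109 0 0 0 42;-2 -2 109 0 0 0 42' 20
python3 - <<'E'
from h import *
save('wrist','w15.png');o=readout.get_obs();print(o['tcp_pos'],o['contact_force'],o['grip_width'])
E
```

```text
clock: 21.0
tcp_pos: [0.5736, -0.356, 0.15]
orientation: [2.334, 2.101, 0.001]
contact_force: [0.6, 0.1, -0.8]
grip_width: 0.0423
[ 0.573531   -0.35595839  0.14976684] [-0.14581401 -0.25414125 -0.09662875] 0.04179360374855077
```

View pics/w15.png

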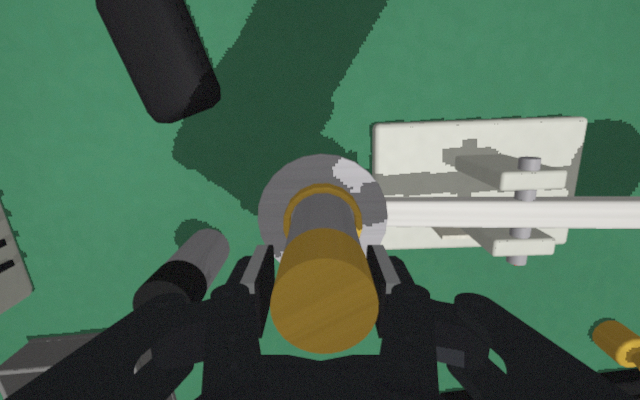

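```bash
python3 -m handwheel '1.2 0 0 0 0 0 42;1.2 0 -0.5 0 0 0 38;1.2 0 -1 0 0 0 34;1.2 0 -1.5 0 0 0 30;1.2 0 -1.5 0 0 0 30' 20
python3 -m handwheel '0 0 -2 0 0 0 30;0 0 -4 0 0 0 30;0 0 -4 0 0 0 30' 30
python3 - <<'E'
from h import *
save('wrist','w16.png');o=readout.get_obs();print(o['tcp_pos'],o['contact_force'],o['grip_width'])
E
```

```text
clock: 21.68
tcp_pos: [0.5734, -0.3546, 0.1508]
orientation: [-2.335, -2.101, 0.0]
contact_force: [0.1, -0.3, -0.6]
grip_width: 0.0377
clock: 22.05
tcp_pos: [0.5734, -0.3549, 0.1551]
orientation: [2.335, 2.101, -0.0]
contact_force: [-0.5, -0.7, -1.2]
grip_width: 0.0373
[ 0.57340691 -0.35491927  0.15495044] [-0.56056575 -1.75015028 -1.34920408] 0.037475469470119815
```

View pics/w16.png

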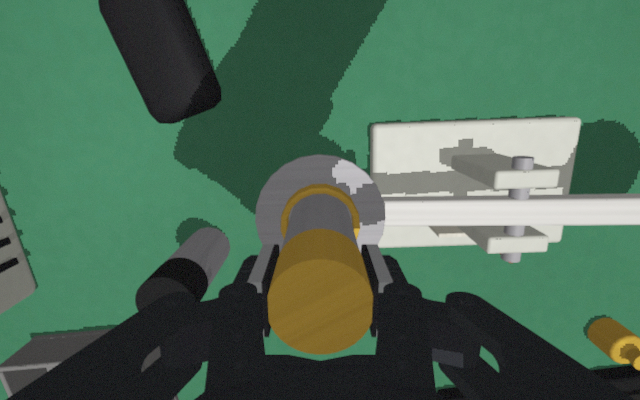

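```bash
python3 -m handwheel '0 0 0 0 0 0 30;0 0 -5 0 0 0 30;0 0 -12 0 0 0 30;0 0 -22 0 0 0 30;0 0 -35 0 0 0 30;0 0 -55 0 0 0 30;0 0 -80 0 0 0 30' 70
python3 -m handwheel '30 1 0 0 0 0 30;80 2 0 0 0 0 30;134 3 0 0 0 0 30;188 4 0 0 0 0 30;242 3 0 0 0 0 30;296 2 0 0 0 0 30;350 0 0 0 0 0 30;404 -3 0 0 0 0 30;458 -6 0 0 0 0 30;505 -8 0 0 0 0 30;532 -10 0 0 0 0 30;532 -10 0 0 0 0 30' 70
python3 -m handwheel '0 0 0 0 0 0 30;0 0 0 0 0 0 30;0 0 0 0 0 0 30'
python3 - <<'E'
from h import *
save('wrist','w17.png');save('scene','s17.png');o=readout.get_obs();print(o['tcp_pos'],o['contact_force'],o['grip_width'])
E
```

```text
clock: 22.98
tcp_pos: [0.5733, -0.3543, 0.236]
orientation: [-2.335, -2.101, 0.0]
contact_force: [-0.2, -0.2, -3.0]
grip_width: 0.0367
clock: 24.48
tcp_pos: [0.619, 0.1793, 0.2354]
orientation: [-2.329, -2.107, -0.002]
contact_force: [-0.2, -0.0, -4.0]
grip_width: 0.0367
clock: 24.85
tcp_pos: [0.6195, 0.1742, 0.2351]
orientation: [2.337, 2.099, 0.0]
contact_force: [0.8, 0.3, -3.9]
grip_width: 0.0364
[0.61945238 0.17476259 0.23492024] [ 0.23538241 -0.36041926 -2.68421636] 0.03646371163540085
```

View pics/w17.png

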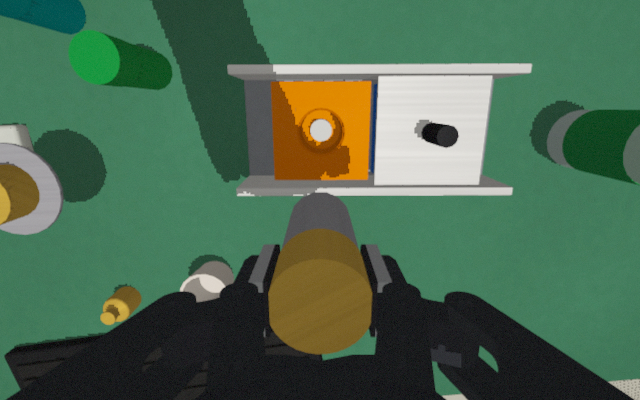

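View pics/s17.png

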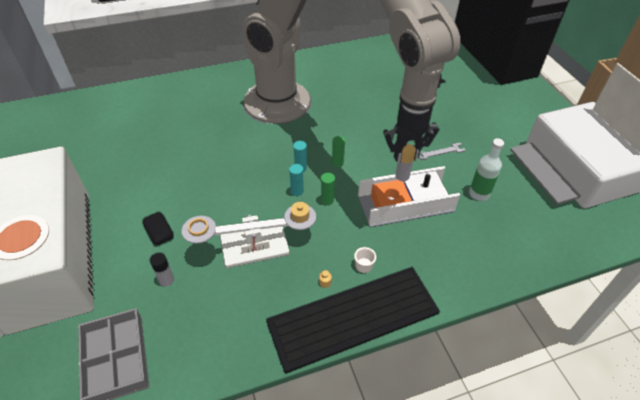

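```bash
python3 - <<'E'
from h import *
f=load('w17.png')
a=cv2.resize(f['pixels'][70:195,260:385,::-1],None,fx=5,fy=5,interpolation=0)
cv2.imwrite('pics/z17.png',a)
b=cv2.resize(f['pixels'][190:360,250:390,::-1],None,fx=5,fy=3.5,interpolation=0); cv2.imwrite('pics/z18.png',b)
E
```

```text
(no output)
```

View pics/z17.png

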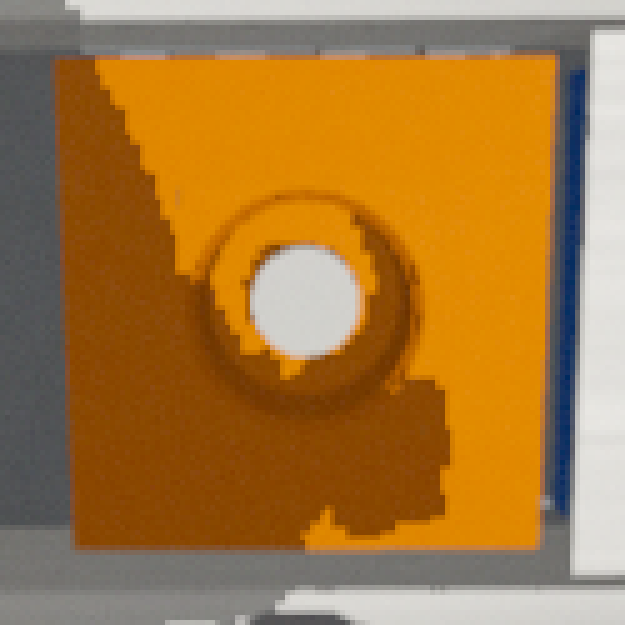

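View pics/z18.png

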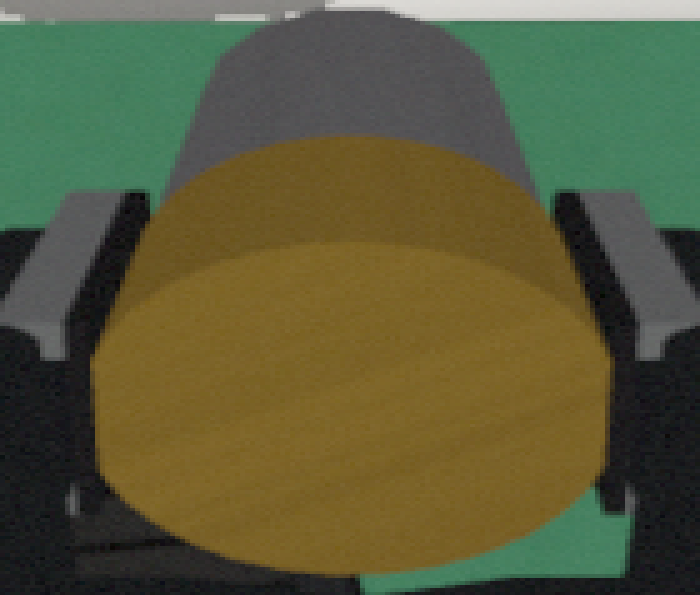

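```bash
python3 - <<'E'
from m import *
f=load('w17.png'); o=readout.get_obs(); R=cv2.Rodrigues(o['orientation'])[0]; tcp=o['tcp_pos']
T=lambda p:(R.T@(p-tcp)*1000).round(1)
Z=lambda x,y:onz(f,260+x/5-.5,70+y/5-.5,.058)
c=np.array([Z(55,57),Z(558,57),Z(541,549),Z(76,549)]); print('ctr',c.mean(0).round(4),T(c.mean(0)),[np.linalg.norm(c[i]-c[(i+1)%4]).round(4) for i in range(4)])
h=Z(305,304); print('hole',h.round(4),T(h))
for dz in (.0335,.035,.0365):
    q=lambda x,y:onz(f,250+x/5-.5,190+y/3.5-.5,tcp[2]+dz)
    print(dz,T(q(351,408.5)),np.linalg.norm(q(92,408)-q(610,408)),np.linalg.norm(q(351,242)-q(351,575)))
# bottom top-edge of cell: lowest point far edge row: zoom (351,8)
for hb in (.063,.065,.067):
    print(hb,T(onz(f,250+351/5-.5,190+8/3.5-.5,tcp[2]-hb)))
E
```

```text
ctr [0.5739 0.1805 0.058 ] [  0.9 -45.9 176.9] [np.float64(0.09), np.float64(0.0897), np.float64(0.0899), np.float64(0.0897)]
hole [0.5723 0.1802 0.058 ] [  0.4 -47.4 176.9]
0.0335 [ -0.3   2.3 -33.5] 0.03817457445516349 0.03999109921621576
0.035 [ -0.3   1.4 -35. ] 0.03764983307048953 0.039441388182711076
0.0365 [ -0.3   0.4 -36.5] 0.03712509168581558 0.0388916771492064
0.063 [ -0.3 -17.   63. ]
0.065 [ -0.3 -16.5  65. ]
0.067 [ -0.3 -16.   67. ]
```

```bash
python3 -m handwheel '1 -20 0 0 0 0 30;1 -48 0 0 0 0 30;1 -48 35 0 0 0 30;1 -48 70 0 0 0 30;1 -48 92 0 0 0 30;1 -48 100 0 0 0 30;1 -48 100 0 0 0 30;1 -48 100 0 0 0 30' 70
python3 - <<'E'
from m import *
save('wrist','w18.png');save('scene','s18.png');save('side','d18.png')
o=readout.get_obs();print(o['tcp_pos'],o['contact_force'],o['grip_width'])
R=cv2.Rodrigues(o['orientation'])[0]; print((R.T@(o['tcp_pos']-np.array([0.61945238,0.17476259,0.23492024]))*1000).round(1))
S=load('s18.png');D=load('d18.png')
a=cv2.resize(S['pixels'][165:220,355:425,::-1],None,fx=5.5,fy=5.5,interpolation=0)
b=cv2.resize(D['pixels'][140:195,270:340,::-1],None,fx=5.5,fy=5.5,interpolation=0)
cv2.imwrite('pics/z19.png',np.hstack([a,b]))
E
```

```text
clock: 25.95
tcp_pos: [0.5726, 0.1817, 0.1359]
orientation: [2.335, 2.101, 0.003]
contact_force: [0.3, 0.1, -2.8]
grip_width: 0.0366
[0.57232462 0.18170657 0.13570941] [ 0.32421562 -0.67911521 -2.98318478] 0.03647233283595155
[  1.9 -47.7  99.1]
```

View pics/z19.png

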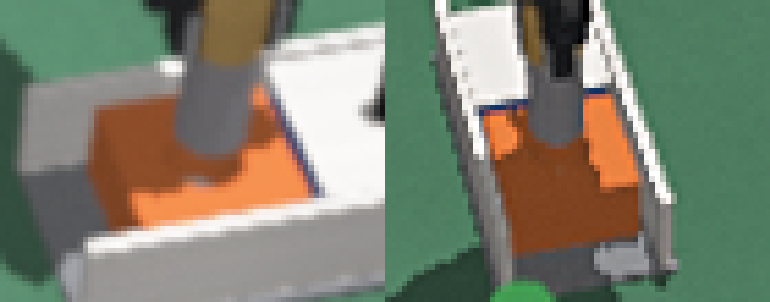

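View pics/w18.png

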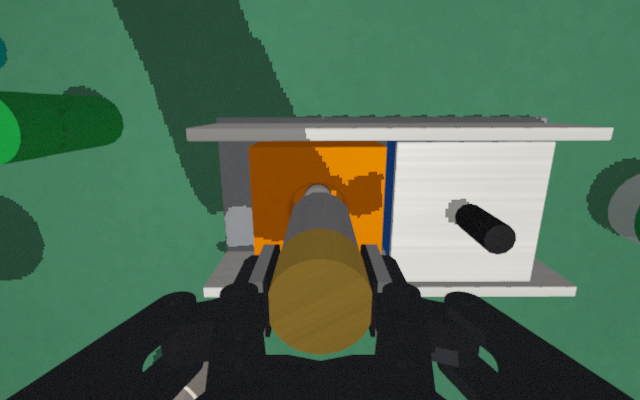

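```bash
python3 -m handwheel '-1 0 4 0 0 0 30;-1 0 8 0 0 0 30;-1 0 8 0 0 0 30;-1 0 8 0 0 0 30'
python3 - <<'E'
from m import *
save('wrist','w19.png');save('scene','s19.png');save('side','d19.png')
o=readout.get_obs();print(o['tcp_pos'],o['contact_force'],o['grip_width'])
S=load('s19.png');D=load('d19.png');W=load('w19.png')
a=cv2.resize(S['pixels'][175:210,370:405,::-1],None,fx=10,fy=10,interpolation=0)
b=cv2.resize(D['pixels'][150:185,285:320,::-1],None,fx=10,fy=10,interpolation=0)
cv2.imwrite('pics/z20.png',np.clip(np.hstack([a,b])*1.5,0,255).astype(np.uint8))
cv2.imwrite('pics/z21.png',np.clip(cv2.resize(W['pixels'][150:250,250:390,::-1],None,fx=5,fy=5,interpolation=0)*1.6,0,255).astype(np.uint8))
E
```

```text
clock: 26.6
tcp_pos: [0.5717, 0.1805, 0.1268]
orientation: [2.335, 2.101, -0.0]
contact_force: [0.4, -0.1, -2.6]
grip_width: 0.0366
[0.57173667 0.18055111 0.12689342] [ 0.1405695   0.2352183  -3.17222102] 0.036128127706017886
```

View pics/z20.png

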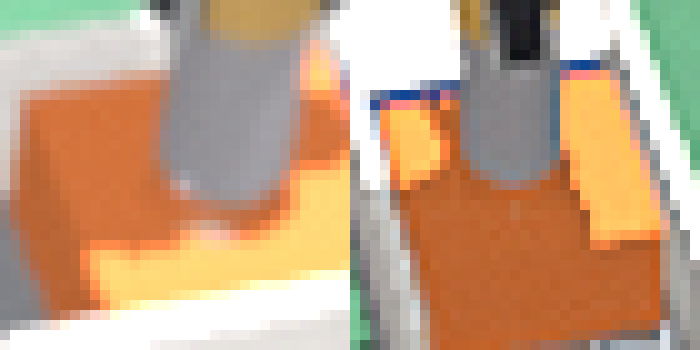

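View pics/z21.png

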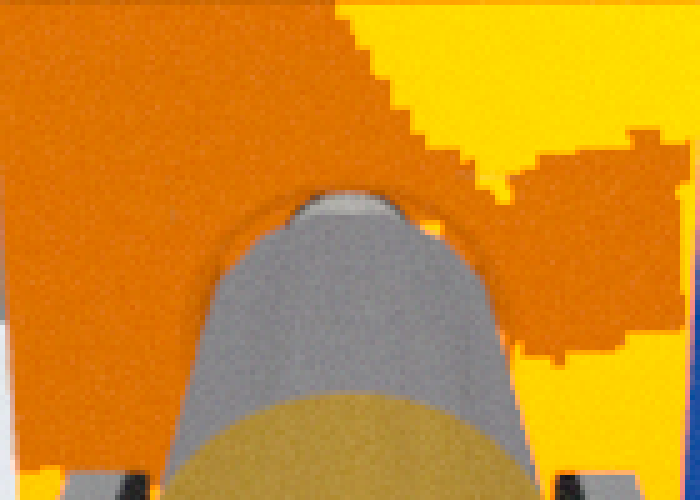

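```bash
python3 - <<'E'
from m import *
f=load('w19.png'); o=readout.get_obs(); R=cv2.Rodrigues(o['orientation'])[0]; tcp=o['tcp_pos']
T=lambda p:(R.T@(p-tcp)*1000).round(1)
print('rim',T(onz(f,320,150+187/5-.5,.058)),'plunger?')
for z in (.064,.066,.068): print('foot',T(onz(f,320,150+213/5-.5,z)))
for z in (.060,.062): print('foot16',T(onz(f,320,150+213/5-.5,z)))
print('x rim', T(onz(f,250+200/5,150+290/5,.058)),T(onz(f,250+505/5,150+310/5,.058)))
E
```

```text
rim [  0.3 -19.1  68.9] plunger?
foot [  0.3 -17.2  62.9]
foot [  0.3 -17.7  60.9]
foot [  0.3 -18.2  58.9]
foot16 [  0.3 -16.2  66.9]
foot16 [  0.3 -16.7  64.9]
x rim [-19.3  -5.   68.9] [20.7 -2.2 68.9]
```

```bash
python3 -m handwheel '0.3 1.2 0 0 0 0 30;0.3 1.2 3 0 0 0 30;0.3 1.2 6 0 0 0 30;0.3 1.2 8 0 0 0 30;0.3 1.2 8 0 0 0 30'; python3 -m handwheel '0 0 2 0 0 0 30;0 0 4 0 0 0 30;0 0 4 0 0 0 30'
```

```text
clock: 27.38
tcp_pos: [0.5727, 0.1806, 0.1185]
orientation: [-2.335, -2.101, 0.001]
contact_force: [-0.1, 0.4, -3.3]
grip_width: 0.0365
clock: 27.75
tcp_pos: [0.5727, 0.1806, 0.1146]
orientation: [-2.335, -2.101, 0.001]
contact_force: [-0.6, -0.3, -2.9]
grip_width: 0.0365
```

```bash
python3 -m handwheel '0 0 3 0 0 0 30;0 0 6 0 0 0 30;0 0 8 0 0 0 30;0 0 8 0 0 0 30'; python3 -m handwheel '0 0 2 0 0 0 30;0 0 5 0 0 0 30;0 0 8 0 0 0 30;0 0 8 0 0 0 30';python3 -m handwheel '0 0 1 0 0 0 30;0 0 2 0 0 0 30;0 0 3 0 0 0 30;0 0 3 0 0 0 30'
```

```text
clock: 28.25
tcp_pos: [0.5727, 0.1807, 0.1065]
orientation: [-2.335, -2.101, 0.001]
contact_force: [-0.8, 0.6, -3.8]
grip_width: 0.0365
clock: 28.75
tcp_pos: [0.5726, 0.1806, 0.0984]
orientation: [-2.335, -2.101, 0.001]
contact_force: [-0.3, 0.7, -4.0]
grip_width: 0.0367
clock: 29.25
tcp_pos: [0.5728, 0.1807, 0.0957]
orientation: [-2.335, -2.102, 0.0]
contact_force: [0.1, -0.5, -4.3]
grip_width: 0.0368
```

```bash
python3 -m handwheel '0 0 1 0 0 0 30;0 0 2 0 0 0 30;0 0 3 0 0 0 30;0 0 3 0 0 0 30';python3 -m handwheel '0 0 1 0 0 0 30;0 0 2 0 0 0 30;0 0 3 0 0 0 30;0 0 3 0 0 0 30';python3 -m handwheel '0 0 1 0 0 0 30;0 0 2 0 0 0 30;0 0 3 0 0 0 30;0 0 3 0 0 0 30'
```

```text
clock: 29.75
tcp_pos: [0.5728, 0.1806, 0.0927]
orientation: [-2.335, -2.101, 0.0]
contact_force: [0.9, -1.1, -3.3]
grip_width: 0.0367
clock: 30.25
tcp_pos: [0.573, 0.1807, 0.0899]
orientation: [-2.335, -2.101, -0.0]
contact_force: [-0.6, -0.5, -0.8]
grip_width: 0.0365
clock: 30.75
tcp_pos: [0.573, 0.1807, 0.0869]
orientation: [2.335, 2.101, 0.001]
contact_force: [-0.6, -0.8, 3.6]
grip_width: 0.0365
```

```bash
for i in 1 2; do python3 -m handwheel '0 0 1 0 0 0 30;0 0 2 0 0 0 30;0 0 3 0 0 0 30;0 0 3 0 0 0 30'; done; python3 -m handwheel '0 0 1 0 0 0 30;0 0 1 0 0 0 30'
```

```text
clock: 31.25
tcp_pos: [0.573, 0.1807, 0.0837]
orientation: [2.335, 2.102, 0.0]
contact_force: [-0.1, -0.9, 3.0]
grip_width: 0.036
clock: 31.75
tcp_pos: [0.5729, 0.1807, 0.0807]
orientation: [2.335, 2.102, 0.0]
contact_force: [-1.1, -0.3, 3.5]
grip_width: 0.0367
clock: 32.0
tcp_pos: [0.5729, 0.1807, 0.0797]
orientation: [2.335, 2.102, 0.0]
contact_force: [-0.7, 0.2, 3.3]
grip_width: 0.0364
```

```bash
for i in 1 2; do python3 -m handwheel '0 0 0.5 0 0 0 30;0 0 1 0 0 0 30;0 0 1 0 0 0 30'; done
```

```text
clock: 32.38
tcp_pos: [0.573, 0.1807, 0.0788]
orientation: [2.335, 2.102, 0.0]
contact_force: [-0.8, -0.1, 3.6]
grip_width: 0.0366
clock: 32.75
tcp_pos: [0.573, 0.1807, 0.0781]
orientation: [-2.335, -2.102, -0.001]
contact_force: [-1.6, -1.2, 6.3]
grip_width: 0.036
```

```bash
for i in 1 2; do python3 -m handwheel '0 0 0.5 0 0 0 30;0 0 1 0 0 0 30;0 0 1 0 0 0 30'; done; python3 - <<'E'
from h import *
save('scene','s20.png');save('side','d20.png');print(np.mean([readout.get_obs()['contact_force'] for _ in range(1)],0))
S=load('s20.png');D=load('d20.png')
a=cv2.resize(S['pixels'][155:220,350:420,::-1],None,fx=5.5,fy=5.5,interpolation=0)
b=cv2.resize(D['pixels'][130:195,270:340,::-1],None,fx=5.5,fy=5.5,interpolation=0)
cv2.imwrite('pics/z22.png',np.hstack([a,b]))
E
```

```text
clock: 33.12
tcp_pos: [0.5731, 0.1807, 0.0774]
orientation: [-2.335, -2.101, -0.001]
contact_force: [-2.0, -0.4, 8.8]
grip_width: 0.0368
clock: 33.5
tcp_pos: [0.5732, 0.1807, 0.0767]
orientation: [-2.335, -2.101, -0.001]
contact_force: [-3.7, -1.4, 11.2]
grip_width: 0.0365
[-2.84801278 -1.17265865 11.4754628 ]
```

View pics/z22.png

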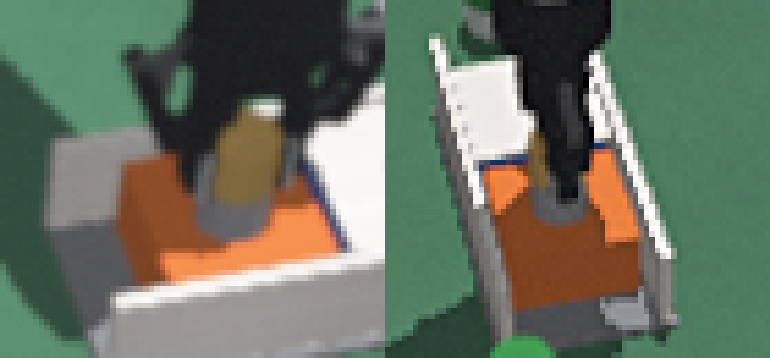

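```bash
python3 -m handwheel '0 0 0.5 0 0 0 30;0 0 0.8 0 0 0 30;0 0 0.8 0 0 0 30'; python3 -m handwheel '0 0 -1 0 0 0 30;0 0 -2.5 0 0 0 30;0 0 -2.5 0 0 0 30'
```

```text
clock: 33.98
tcp_pos: [0.5733, 0.1807, 0.0762]
orientation: [-2.335, -2.101, -0.001]
contact_force: [-2.8, -1.9, 13.5]
grip_width: 0.0366
clock: 34.35
tcp_pos: [0.573, 0.1807, 0.0779]
orientation: [-2.335, -2.101, -0.001]
contact_force: [-1.0, -0.6, 6.3]
grip_width: 0.0363
```

```bash
python3 -m handwheel '0 0 -1 0 0 0 30;0 0 -1 0 0 0 30'; python3 -m handwheel '0 0 0 0 0 0 45;0 0 0 0 0 0 60;0 0 0 0 0 0 60;0 0 -10 0 0 0 60;0 0 -50 0 0 0 60;0 0 -100 0 0 0 60;0 0 -140 0 0 0 60;0 0 -140 0 0 0 60;0 0 -140 0 0 0 60'
python3 - <<'E'
from h import *
save('scene','s21.png');save('side','d21.png');save('wrist','w21.png');print(readout.get_obs()['tcp_pos'])
S=load('s21.png');D=load('d21.png')
a=cv2.resize(S['pixels'][155:220,350:420,::-1],None,fx=5.5,fy=5.5,interpolation=0)
b=cv2.resize(D['pixels'][130:195,270:340,::-1],None,fx=5.5,fy=5.5,interpolation=0)
cv2.imwrite('pics/z23.png',np.hstack([a,b]))
E
```

```text
clock: 34.6
tcp_pos: [0.5729, 0.1807, 0.0786]
orientation: [2.335, 2.102, 0.0]
contact_force: [-0.2, -0.1, 3.3]
grip_width: 0.0363
clock: 35.72
tcp_pos: [0.5725, 0.1807, 0.2184]
orientation: [-2.335, -2.101, 0.0]
contact_force: [-0.1, -0.8, -0.7]
grip_width: 0.0602
[0.5720726  0.18051594 0.21727903]
```

View pics/z23.png

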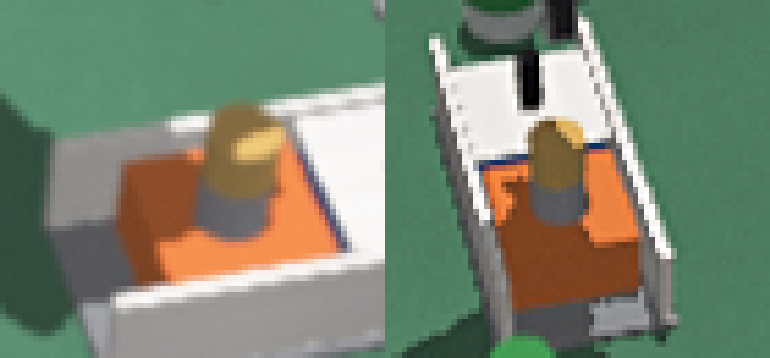

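View pics/w21.png

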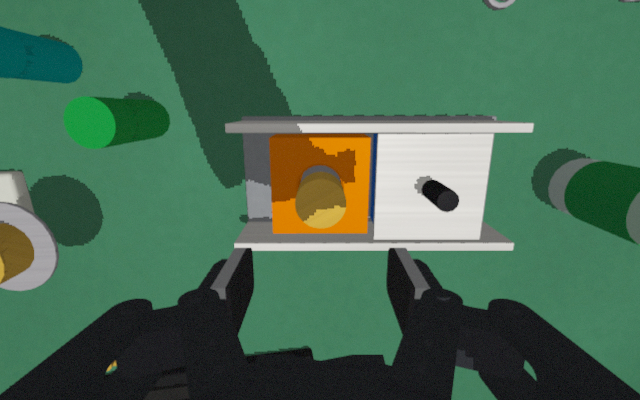

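```bash
python3 - <<'E'
from h import *
W=load('w21.png')
cv2.imwrite('pics/z24.png',cv2.resize(W['pixels'][155:240,280:360,::-1],None,fx=7,fy=7,interpolation=0))
for fn in ('s21.png','d21.png','w21.png'):
    f=load(fn)
    for z in (.118,.128): print(fn,z,proj(f,(.5735,.1805,z)).round(1))
E
```

```text
s21.png 0.118 [394.2 177.5]
s21.png 0.128 [394.7 175. ]
d21.png 0.118 [300.7 154.2]
d21.png 0.128 [300.6 152.1]
w21.png 0.118 [319.7 204.5]
w21.png 0.128 [319.7 208.4]
```

View pics/z24.png

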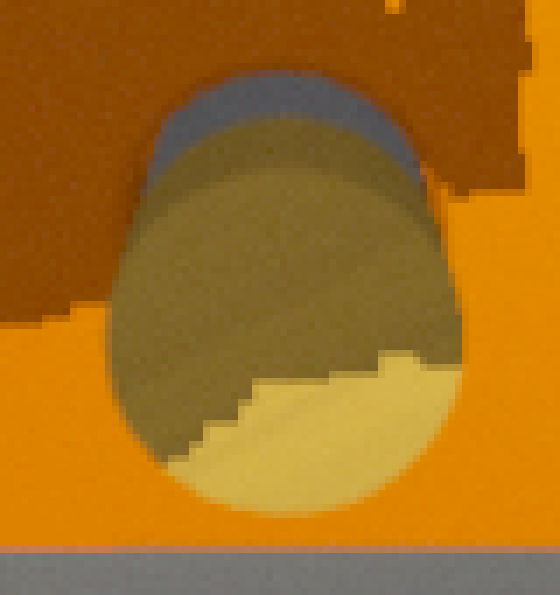

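```bash
python3 - <<'E'
from h import *
f=load('w21.png')
for z in (.116,.118,.122,.128):
    R=np.array([onz(f,280+x/7-.5,155+342/7-.5,z) for x in (107,462)]); print(z,np.linalg.norm(R[0]-R[1]).round(4))
o=readout.get_obs(); print(o['contact_force'],o['grip_width'],o['clock']); print(workorder.hand_in())
E
```

```text
0.116 0.0382
0.118 0.0378
0.122 0.0372
0.128 0.0363
[ 0.30145785 -0.27103652 -0.10945412] 0.060083675575242745 35.875
the job is handed in; nothing more can be done
None
```

The cell is in the orange well, pressed fully home and released. I handed the job in at 35.9 s on the clock; the hand-in gives no verdict.

- **Weighing:** I stood the cell in the pan ring and let go. The pan sank below level and stayed there, so the cell is heavy.
- **Gate:** With the cell standing on the pan, I slid the gate towards the blue side until it hit its stop, where the push rose to about 22 N with no further travel. This uncovered the orange well. I did not touch the gate after that.
- **Seating:** The plunger met the cell at about 28–30 mm depth and moved at about 7 N. The push then rose to about 17 N at the bottom, after roughly 12 mm of travel. That fits 10 mm of plunger plus nearly 2 mm of pad.

**Last checks**
- The wrist picture puts the cell's top at about 117 mm above the bench. Fully home should read 118 mm; a raised plunger would read 128 mm.
- In that picture the cell is upright, the gate is still at its stop, and the fingers are about 100 mm clear of the cell with no force on them.
- My position estimates for the orange well differed by up to about 2 mm between views. The cell still went in without any noticeable side force.
- I saw no bystander disturbed in the pictures, but I did not measure their positions again at the end.

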